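Recover fallen spindle whorls from under the drying rack

ROBOT

A 6-joint arm with a two-finger parallel gripper is mounted at the origin on the work surface. World frame = base frame: x ahead of the robot, y to its left, z up, the work surface at z = 0. Lengths are in m, angles in degrees, forces in N, time in s.
With the tool pointing down it reaches from about 0.35 to 0.875 m from the base axis. Payload 4.2 kg.
Tool frame: the origin (TCP) lies at the very end of the fingers, on their centre line; the grasp point (between the pads) lies 19 mm behind it; z points along the fingers, y is the line along which they close (so a half turn about z gives the same grasp; the last joint's range is limited). The gripper opens to 87 mm and grips with 3 to 60 N. Pads are 19 mm wide; open, the fingers measure 117 mm over their backs; the gripper's body (75 mm by 190 mm) begins 51 mm behind the grasp point.
Start: joints at [-60.986, 22.042, 0.453, 0, -68.411, -14.817], TCP at [0.153, -0.606, 0.201] pointing down, gripper open.
Joint ranges: [-179.83, 179.83], [-69.29, 118.12], [-61.27, 80.66], [-181.25, 117.63], [-171.15, -9.14], [-177.46, 177.46]. Speed limits (degrees/s): [159.86, 159.86, 180, 180, 180, 180].

INTERFACE

Orientations are given as a 3x3 rotation matrix whose columns are the frame's x, y, z axes.
In Python, from station import sense, cams, r gives the robot as it stands. The module is installed in compiled form; this text tells all that it offers.
- The arm moves only by the tool step_arm, never from a script. Its argument "targets" is text: rows parted by semicolons, each of 4 numbers parted by spaces: the shift along the tool's x, y, z in cm, then the turn about the tool's z in degrees. In form: x y z turn; .... A call has 1 to 12 rows; each row shifts and turns the commanded pose from where the row before left it, along the tool's axes as they then stand; what a row does not reach is not made up. A row lasts 1/12 s, in which the tool goes at most 41.7 mm and 7.16 degrees, less where a joint would pass 70% of its speed; a pose out of reach is approached as far as the arm can. A call with a gripper value outside its range is refused whole. "claw" is the finger opening in cm, from 0 to 8.7, set as the call begins (left out, the last holds). The fingers move at their own pace and stop on an object; the grip force is fixed at half the most. Time passes only in rows, so rows that do not move let the fingers close. It gives the time, the measured TCP pose, the force, the opening and the grip force at its end, in the units of the state.
- sense(): the state, without advancing time (a new reading comes with each control period).
- cams.capture(name): name is "side" or "top" or "wrist"; returns a dict with "frame" (420x560x3 uint8, blue, green, red), "vertical_fov" (degrees; the focal length in pixels is half the picture's height over the tangent of half this angle, whatever the lens; pixels are square), "cx", "cy" (the principal point, pixels), "eye" and "rotation" of the camera in the world; the wrist camera has in their place "tool_from_camera" (4x4, takes a point from camera to tool coordinates, whose origin is the TCP and whose axes are the flange's). Camera axes: x right, y down, z forward; pixel columns grow to the right and rows downward; lengths in m; the calibration is good to about 2 mm. A picture is of the moment at which its call begins: read the wrist's pose just before it. There is no depth.
- r.finish_job(): hands the job in; it is judged then, once.
The state is a dict: "time_s": time; "joints": joint angles; "joint_velocities": joint speeds; "effort": joint torques, N m; "tcp_pos": TCP position; "ee_rot": TCP orientation; "wrist_force": force on the tool from outside, world axes, zero at the start; "moment": the same for the moment, N m; "gripper_width": opening from 0.0 (shut) to 1.0 (fully open); "gripper_force": force on a finger pad.
Only numpy, scipy, OpenCV 4.12 (cv2) and the standard library are available. Lean on these libraries where they do the work, as an engineer would, in place of code of your own. Each camera call takes 0.05 s, during which the arm holds its last target. There are 200 camera calls.

TASK

Some spindle whorls have dropped through the slats of the low drying rack and lie on the bench under it. Use the flat probe from the tool mat to drag every one of them out into the open (do not reach in with the gripper), then, with the lid taken off by its knob and laid flat on the bench beside the dish, set all the whorls down gently inside the white dish, lowering each below the rim before letting go. At the end put the lid back properly on the dish and the probe back on its mat, across its rest bar as it was found, and leave the awl, the pebble weights and the sherds on the rack where they are.

Things in the scene. Friction and masses are not known exactly. Their poses are not given: they have to be found in the camera images.
- rack: Low slatted wooden drying rack screwed to the bench. Origin on the bench under its centre, z up, x along its 260 mm length, y along its 150 mm depth. Slats 12 mm wide along x, 15 mm gaps, 60 to 68 mm above the bench. Legs 14 mm square at x = +-123, y = +-68 mm; end rails at x = +-123 from 48 mm up. All sides open; the -y side, 232 mm between legs, has free bench before it
- whorl1_center (a point): Centre of spindle whorl 1 (may be absent): a pierced fired-clay disc 30 mm across, 14 mm high, 18 g, lying flat under the rack at first, so its centre is 7 mm above the bench; its widest band is 3.5 to 10.5 mm above its underside. Any 3 to 5 of the five, all alike, are present
- whorl2_center (a point): Centre of spindle whorl 2 (may be absent): a pierced fired-clay disc 30 mm across, 14 mm high, 18 g, lying flat under the rack at first, so its centre is 7 mm above the bench; its widest band is 3.5 to 10.5 mm above its underside. Any 3 to 5 of the five, all alike, are present
- whorl3_center (a point): Centre of spindle whorl 3 (may be absent): a pierced fired-clay disc 30 mm across, 14 mm high, 18 g, lying flat under the rack at first, so its centre is 7 mm above the bench; its widest band is 3.5 to 10.5 mm above its underside. Any 3 to 5 of the five, all alike, are present
- whorl4_center (a point): Centre of spindle whorl 4 (may be absent): a pierced fired-clay disc 30 mm across, 14 mm high, 18 g, lying flat under the rack at first, so its centre is 7 mm above the bench; its widest band is 3.5 to 10.5 mm above its underside. Any 3 to 5 of the five, all alike, are present
- whorl5_center (a point): Centre of spindle whorl 5 (may be absent): a pierced fired-clay disc 30 mm across, 14 mm high, 18 g, lying flat under the rack at first, so its centre is 7 mm above the bench; its widest band is 3.5 to 10.5 mm above its underside. Any 3 to 5 of the five, all alike, are present
- dish: Round white porcelain dish, fixed to the bench. Origin at the centre of its underside, on the bench; z up. 140 mm outside, 130 mm inside diameter, inner floor 6 mm and rim 55 mm above the bench. It starts with its lid on
- lid_knob (a point): Centre of the knob (26 mm across, 22 high) of the dish's loose lid, z up its axis. Lid: disc 142 mm across, 6 thick, top face 15 mm below this point; under it a tapered spigot, at most 116 mm across, 5 deep, drops loosely into the dish; lowest face 26 mm below this point. This point is 76 mm above the bench with the lid fully on, 26 mm with it lying on the bench. 220 g
- mat: Thin cork tool mat fixed on the bench, 340 mm along its x, 110 mm along its y, 3 mm thick. Origin on the bench under its centre, z up. A wooden rest bar 10 mm thick stands across it at x = -55 mm, from y = -30 to +50 mm, top 25 mm above the bench; the probe's strip lies on it
- probe_grip (a point): Centre of the flat probe's wooden handle; x runs from handle to blade, z up. Handle 50 mm along x, 24 wide, 34 high. Below it a flat steel strip, 20 wide, 4 thick, runs from x = -32 to 217 mm, its underside 21 mm below this point. 130 g, balance point about 60 mm towards the blade. Starts level on the mat, blade at the mat's +x end, strip across the rest bar, this point 46 mm above the bench
- probe_blade (a point): Middle of the lower edge of the probe's turned-down blade (50 mm wide along y, 4 mm thick), 215 mm along the probe's x from the handle's centre and 43 mm below it; same axes. With this edge on the bench and the probe level, the strip's underside is 22 mm above the bench, clear over a whorl
- awl: Pale bone awl lying on the mat's -y side, about 126 mm long and 9 mm thick. Not to be disturbed
- pebble1: Grey pebble weight about 62 mm across, 28 mm high, standing on the bench beyond the dish. Origin under it. Not to be disturbed
- pebble2: Grey pebble weight about 56 mm across, 25 mm high, on the bench between the first and the mat. Not to be disturbed
- sherd1: Five-sided potsherd about 45 mm across, 7 mm thick, drying on the -x end of the rack. Not to be disturbed
- sherd2: Five-sided potsherd about 45 mm across, 7 mm thick, drying on the +x end of the rack. Not to be disturbed
Mind the look-alikes: they are no part of the job. What is shaped like the part that bears lid_knob but turquoise is not meant.

How it is judged:
By the outcome, as a careful person would: the job done as asked, in the order asked, and still so for the second after the job is handed in, with the robot touching nothing.
Of whorl1, whorl2, whorl3, whorl4, whorl5 only 3 to 5 are there at a start; the rules pass over those that are not, and their reading is None.
At some moment in a run one of whorl1, whorl2, whorl3, whorl4, whorl5 may be knocked a few centimetres aside while the robot is not near it.
It also fails if it takes over 210 s, if anything falls off the work surface, if the arm or the gripper's body presses on something with over 40 N, if the wrist force passes 120 N, or if a joint passes its speed limit or range.

## Working session

There is one attempt and no reset: what is moved stays moved. The work goes in short steps, Python scripts to look and compute and a tool call to move; the robot and the scene stay as the last step left them, time stands still between calls to the robot, and variables do not carry over. Pictures are saved under pics/ and viewed, at most 14 in all, crops included, and the job is handed in when it is done.

Besides the shell and the picture viewer there is one more tool, called after "Call:" as name(argument=value, ...) on one line, values as JSON. step_arm: Moves the arm, as the interface text tells. Its arguments: {"type":"object","properties":{"targets":{"type":"string"},"claw":{"type":"number"}},"required":["targets"]}

```bash
mkdir -p pics
cat > h.py <<'E'
import numpy as np, cv2
from station import sense, cams, r
def shot(n,fn=None):
    s=sense(); c=cams.capture(n)
    f=210/np.tan(np.radians(c["vertical_fov"])/2)
    if n=="wrist":
        T=np.eye(4);T[:3,:3]=s["ee_rot"];T[:3,3]=s["tcp_pos"];T=T@np.array(c["tool_from_camera"])
        R,e=T[:3,:3],T[:3,3]
    else: R,e=np.array(c["rotation"]),np.array(c["eye"])
    cal=dict(f=f,cx=c["cx"],cy=c["cy"],R=R,e=e)
    if fn: cv2.imwrite("pics/"+fn+".png",c["frame"]); np.save("pics/"+fn+".npy",cal,allow_pickle=True)
    return c["frame"],cal
def load(fn): return cv2.imread("pics/"+fn+".png"),np.load("pics/"+fn+".npy",allow_pickle=True).item()
def p2w(cal,u,v,z):
    d=cal["R"]@np.array([(u-cal["cx"])/cal["f"],(v-cal["cy"])/cal["f"],1])
    return cal["e"]+d*(z-cal["e"][2])/d[2]
def w2p(cal,p):
    q=cal["R"].T@(np.array(p)-cal["e"]); return q[:2]/q[2]*cal["f"]+[cal["cx"],cal["cy"]]
E
python3 - <<'E'
from h import *
for n in("top","side","wrist"):
    f,c=shot(n,n+"0"); print(n,c["f"],c["cx"],c["cy"],c["e"].round(3),c["R"].round(3).tolist())
s=sense();print(s)
a,_=load("top0");b,_=load("side0")
E
```

```text
top 391.9901675204067 282.2941226088056 208.94830547834962 [ 0.27  -0.047  1.16 ] [[0.004, -0.974, 0.226], [-1.0, -0.003, 0.006], [-0.005, -0.226, -0.974]]
side 410.7768099689369 279.74093895208483 210.3020942670351 [0.03  0.596 0.8  ] [[-0.813, -0.383, 0.439], [-0.582, 0.558, -0.591], [-0.019, -0.737, -0.676]]
wrist 329.31608929311983 281.5705317242525 211.31053324802116 [ 0.086 -0.623  0.384] [[-0.245, 0.938, 0.245], [0.97, 0.237, 0.064], [0.002, 0.253, -0.967]]
{'time_s': 0.15, 'joints': array([-6.09839551e+01,  2.20799669e+01,  3.99811974e-01, -2.10481621e-02,
       -6.84107579e+01, -1.48159969e+01]), 'joint_velocities': array([ 0.00653687, -0.11118923,  0.20684435,  0.05176118,  0.03089117,
       -0.06204638]), 'effort': array([ 3.49893680e-04, -3.91053808e+01,  1.87586635e+01,  4.22240764e+00,
        1.23463338e-02, -1.41512023e-04]), 'tcp_pos': array([ 0.15321508, -0.60544159,  0.20053075]), 'ee_rot': array([[-9.69478342e-01, -2.45176513e-01, -4.70925205e-04],
       [-2.45176953e-01,  9.69477101e-01,  1.55323637e-03],
       [ 7.57341269e-05,  1.62128903e-03, -9.99998683e-01]]), 'wrist_force': array([-0.79751434, -0.02034656, -0.30498048]), 'moment': array([-0.00518911,  0.00185461,  0.07880137]), 'gripper_force': 0.0, 'gripper_width': 0.999680296285541}
```

View pics/top0.png

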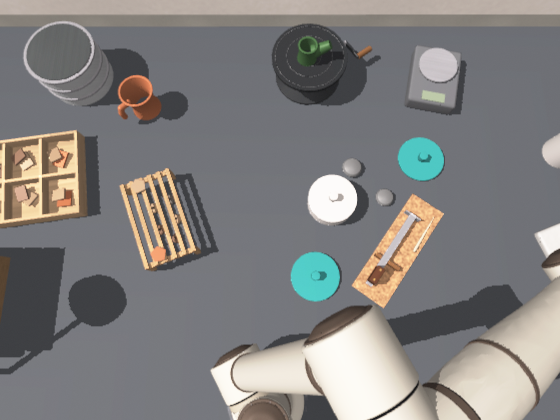

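View pics/side0.png

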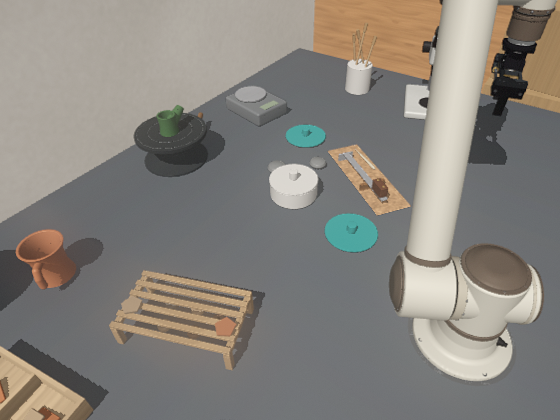

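The top view shows the rack at about (160,219), the dish with its white lid at (333,198), the mat at (398,250), the turquoise look-alike lids at (420,158) and (316,276), and the pebbles at (352,168) and (385,197). I'll enlarge the rack and the mat/dish.

Run:
```python
from h import *
a,c=load("top0")
A=cv2.resize(a[160:280,110:210],None,fx=5,fy=5,interpolation=2)[:600]
cv2.imwrite("pics/c1.png",A[:, :400*2])
B=cv2.resize(a[140:310,290:450],None,fx=3.5,fy=3.5,interpolation=2)
cv2.imwrite("pics/c2.png",B)
```

```text
(no output)
```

View pics/c1.png

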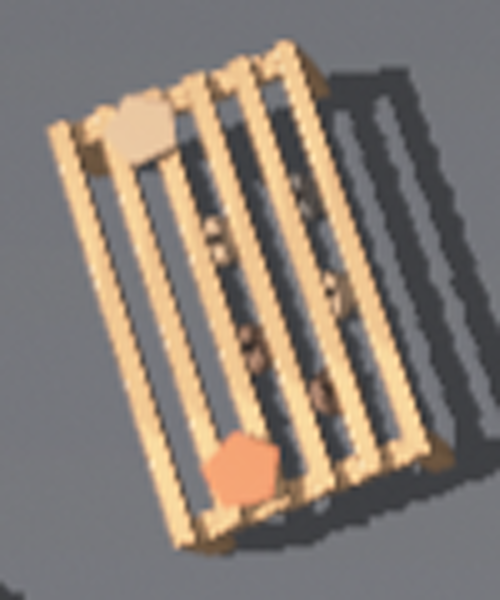

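View pics/c2.png

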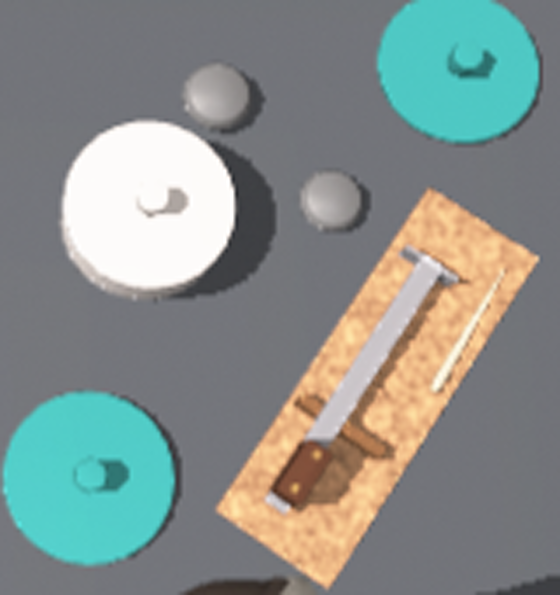

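Run:
```python
from h import *
a,c=load("top0")
P=lambda x,y,z:p2w(c,110+x/5,160+y/5,z).round(4)
Q=lambda x,y,z:p2w(c,290+x/3.5,140+y/3.5,z).round(4)
for n,x,y in[("lt",52,130),("rt",288,42),("rb",430,450),("lb",185,545)]: print(n,P(x,y,.068))
for x,y in[(302,195),(338,295),(322,392),(215,240),(253,348)]: print("w",P(x,y,.012))
for n,x,y,z in[("matTL",430,188,.003),("matTR",540,259,.003),("matBL",217,511,.003),("matBR",328,588,.003),("handle1",313,440,.063),("handle0",276,495,.04),("bladeL",405,250,.025),("bladeR",455,283,.025),("bar0",300,400,.025),("bar1",390,453,.025),("knob",155,199,.087),("lidL",64,205,.065),("lidR",235,205,.065),("lidT",150,121,.065),("lidB",150,291,.065),("peb1",220,95,.02),("peb2",333,199,.02),("tq1",460,70,.006),("tq2",90,478,.006)]: print(n,Q(x,y,z))
```

```text
lt [0.5899 0.4303 0.068 ]
rt [0.644  0.2967 0.068 ]
rb [0.4043 0.2005 0.068 ]
lb [0.3512 0.3334 0.068 ]
w [0.5657 0.299  0.012 ]
w [0.504  0.2732 0.012 ]
w [0.4454 0.279  0.012 ]
w [0.5376 0.3496 0.012 ]
w [0.4717 0.3218 0.012 ]
matTL [ 0.5866 -0.4383  0.003 ]
matTR [ 0.5235 -0.5284  0.003 ]
matBL [ 0.3093 -0.2427  0.003 ]
matBR [ 0.2478 -0.331   0.003 ]
handle1 [ 0.3628 -0.3106  0.063 ]
handle0 [ 0.3208 -0.2842  0.04  ]
bladeL [ 0.5261 -0.4059  0.025 ]
bladeR [ 0.4978 -0.446   0.025 ]
bar0 [ 0.3988 -0.3107  0.025 ]
bar1 [ 0.3557 -0.3822  0.025 ]
knob [ 0.5538 -0.1874  0.087 ]
lidL [ 0.5544 -0.1152  0.065 ]
lidR [ 0.5547 -0.256   0.065 ]
lidT [ 0.6271 -0.1878  0.065 ]
lidB [ 0.4824 -0.1842  0.065 ]
peb1 [ 0.6657 -0.2554  0.02  ]
peb2 [ 0.572  -0.3488  0.02  ]
tq1 [ 0.6943 -0.4716  0.006 ]
tq2 [ 0.3357 -0.1378  0.006 ]
```

The rack's centre is about (0.497,0.315) with its x axis at 22°. The mat is at (0.417,-0.385), -35°. Five whorls show through the slats at crop (302,195), (338,295), (322,392), (215,240) and (253,348). First I'll move above the probe handle.

Call:
step_arm(targets="-2.62 2.51 0 0;-2.62 2.51 0 0;-2.62 2.51 0 0;-2.62 2.51 0 0;-2.62 2.51 0 0;-2.62 2.51 0 0;-2.62 2.51 0 0;-2.62 2.51 0 0;-2.62 2.51 0 0;-2.62 2.51 0 0;0 0 0 6;0 0 0 6")

```text
time_s: 1.15
tcp_pos: [0.3467, -0.2964, 0.2014]
ee_rot: [[-0.999, -0.038, 0.0], [-0.038, 0.999, 0.0], [-0.0, 0.0, -1.0]]
wrist_force: [-1.0, -0.8, -0.6]
gripper_width: 0.998
gripper_force: 0.0
```

Call:
step_arm(targets="0 0 0 7;0 0 0 7;0 0 0 7;0 0 0 7;0 0 0 7;0 0 0 4;0 0 0 0", claw=8.7)

```text
time_s: 1.73
tcp_pos: [0.3455, -0.2981, 0.2012]
ee_rot: [[-0.8, 0.6, -0.0], [0.6, 0.8, 0.0], [0.0, 0.0, -1.0]]
wrist_force: [-0.9, 0.8, -1.0]
gripper_width: 0.998
gripper_force: 0.0
```

```bash
cat >> h.py <<'E'
def pose():
    s=sense();R=s["ee_rot"];return np.array(s["tcp_pos"]),np.array(R),np.degrees(np.arctan2(R[1,0],R[0,0]))
def to(x,y,z,th=None):
    p,R,t=pose(); d=R.T@(np.array([x,y,z])-p)*100
    print("t",round(sense()["time_s"],2),"pos",p.round(4),"th",round(t,2),"shift cm",d.round(2), "turn",None if th is None else round((t-th+180)%360-180,2))
E
python3 - <<'E'
from h import *
f,c=shot("wrist","w1"); to(.346,-.303,.2,143); print(sense()["joints"].round(1))
E
```

```text
t 1.78 pos [ 0.3456 -0.2982  0.2012] th 143.29 shift cm [-0.32 -0.36  0.12] turn 0.29
[ -20.3    5.4  -22.    -0.   -62.6 -106.4]
```

View pics/w1.png

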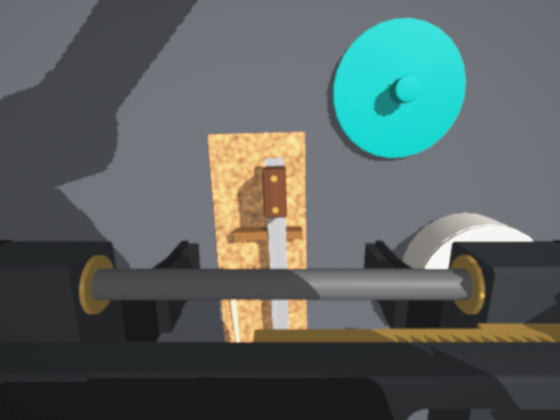

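The wrist view shows the handle's top face from (264,168) to (286,217), with the strip running down from it and the bar at row 234.

Run:
```python
from h import *
f,c=load("w1")
a=p2w(c,274.5,167.5,.063);b=p2w(c,275.5,216.5,.063);e=p2w(c,275,160,.029);s=p2w(c,279,328,.029)
print(a,b,np.linalg.norm(b-a),(a+b)/2,e,s,np.degrees(np.arctan2(*(s-e)[1::-1])),np.degrees(np.arctan2(*(b-a)[1::-1])))
m=(a+b)/2; to(m[0],m[1],.03)
```

```text
[ 0.31751233 -0.28643874  0.063     ] [ 0.35765794 -0.31561776  0.063     ] 0.04962948439402206 [ 0.33758514 -0.30102825  0.063     ] [ 0.31436733 -0.28428642  0.029     ] [ 0.48095029 -0.40436724  0.029     ] -35.78583489588041 -36.010762888938835
t 1.78 pos [ 0.3456 -0.2982  0.2012] th 143.29 shift cm [ 0.46 -0.71 17.12] turn None
```

Call:
step_arm(targets="0.46 -0.71 0 -0.8;0 0 3.5 0;0 0 3.5 0;0 0 3.5 0;0 0 3.5 0;0 0 2 0;0 0 1.1 0;0 0 0 0", claw=5)

```text
time_s: 2.45
tcp_pos: [0.3357, -0.3003, 0.0278]
ee_rot: [[-0.81, 0.587, -0.006], [0.587, 0.81, 0.003], [0.006, -0.001, -1.0]]
wrist_force: [-0.6, -0.1, 0.3]
gripper_width: 0.583
gripper_force: 0.0
```

Call:
step_arm(targets="0 0 0 0;0 0 0 0;0 0 0 0;0 0 0 0;0 0 0 0;0 0 0 0", claw=0)

```text
time_s: 2.95
tcp_pos: [0.3382, -0.3014, 0.031]
ee_rot: [[-0.809, 0.588, 0.001], [0.588, 0.809, -0.001], [-0.002, 0.0, -1.0]]
wrist_force: [-0.3, 0.4, 2.0]
gripper_width: 0.27
gripper_force: 29.9
```

Call:
step_arm(targets="0 0 -1 0;0 0 -2 0;0 0 -3 0;0 0 -3 0;0 0 0 0")

```text
time_s: 3.37
tcp_pos: [0.3413, -0.3032, 0.1259]
ee_rot: [[-0.81, 0.586, 0.01], [0.586, 0.81, -0.006], [-0.012, 0.001, -1.0]]
wrist_force: [0.9, 0.6, -1.4]
gripper_width: 0.273
gripper_force: 29.9
```

Run:
```python
from h import *
f,c=shot("wrist","w2"); shot("side","s2");to(.346,-.303,.2,143); s=sense();print(s["joints"].round(1),s["wrist_force"],s["moment"],s["gripper_width"]*8.7,s["gripper_force"])
a=load("w2")[0];b=load("s2")[0][100:310,200:480]
cv2.imwrite("pics/c3.png",np.hstack([a[100:400,130:430],cv2.resize(b,(400,300))]))
```

```text
t 3.47 pos [ 0.3381 -0.3012  0.1213] th 143.98 shift cm [-0.76  0.32 -7.87] turn 0.98
[ -21.     9.9  -29.5   -0.   -50.4 -104.9] [ 0.16980689  0.18664968 -2.58261797] [ 0.00795795  0.10023554 -0.05325529] 2.3823785239106954 29.926075637340546
```

View pics/c3.png

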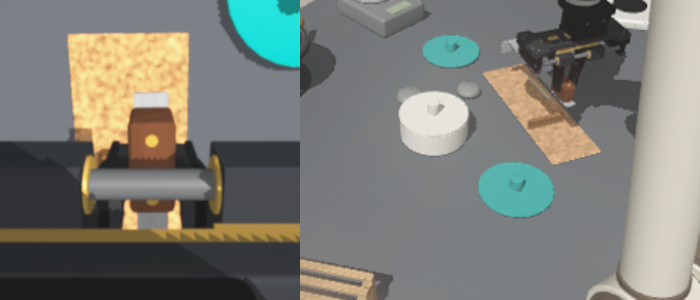

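The probe is gripped at the handle's centre, level. Next I'll turn it to the rack heading and look at the rack from above.

Call:
step_arm(targets="0 0 -1.3 -7;0 0 -1.3 -7;0 0 -1.3 -7;0 0 -1.3 -7;0 0 -1.3 -7;0 0 -1.3 -7;0 0 -1.3 -7;0 0 -1.3 -7;0 0 -1.3 -7;0 0 -1.3 -7;0 0 -1.3 -7;0 0 -1.3 -7")

```text
time_s: 4.47
tcp_pos: [0.3369, -0.3006, 0.2749]
ee_rot: [[-0.665, -0.747, -0.004], [-0.747, 0.665, 0.002], [0.001, 0.004, -1.0]]
wrist_force: [0.4, -0.2, -1.4]
gripper_width: 0.272
gripper_force: 29.9
```

Call:
step_arm(targets="0 0 0 -7;0 0 0 -7;0 0 0 -7;0 0 0 -7;0 0 0 -7;0 0 0 -7;0 0 0 -7;0 0 0 -7;0 0 0 -7;0 0 0 -1")

```text
time_s: 5.3
tcp_pos: [0.3371, -0.3007, 0.2744]
ee_rot: [[0.377, -0.926, -0.003], [-0.926, -0.377, 0.002], [-0.003, 0.002, -1.0]]
wrist_force: [-1.0, 0.5, -1.0]
gripper_width: 0.272
gripper_force: 29.9
```

Run:
```python
from h import *
to(.475,.371,.28,-68);print(sense()["joints"].round(1))
```

```text
t 5.3 pos [ 0.3371 -0.3007  0.2744] th -67.85 shift cm [-57.02 -38.09  -0.47] turn 0.15
[-21.    2.1 -14.9  -0.  -73.3  43.2]
```

Call:
step_arm(targets="-3.17 -2.12 0 0;-3.17 -2.12 0 0;-3.17 -2.12 0 0;-3.17 -2.12 0 0;-3.17 -2.12 0 0;-3.17 -2.12 0 0;-3.17 -2.12 0 0;-3.17 -2.12 0 0;-3.17 -2.12 0 0;-3.17 -2.12 0 0;-3.17 -2.12 0 0;-3.17 -2.12 0 0")

```text
time_s: 6.3
tcp_pos: [0.4305, 0.1485, 0.2752]
ee_rot: [[0.373, -0.928, -0.002], [-0.928, -0.373, -0.001], [0.0, 0.002, -1.0]]
wrist_force: [0.1, -0.6, -1.5]
gripper_width: 0.277
gripper_force: 29.9
```

Call:
step_arm(targets="-3.17 -2.12 0 0;-3.17 -2.12 0 0;-3.17 -2.12 0 0;-3.17 -2.12 0 0;-3.17 -2.12 0 0;-3.17 -2.12 0 0;0 0 0 0;0 0 0 0")

```text
time_s: 6.97
tcp_pos: [0.4772, 0.372, 0.273]
ee_rot: [[0.374, -0.927, -0.004], [-0.927, -0.374, -0.004], [0.002, 0.005, -1.0]]
wrist_force: [-0.1, 0.6, -1.0]
gripper_width: 0.271
gripper_force: 29.9
```

Run:
```python
from h import *
f,c=shot("wrist","w3"); to(.475,.371,.28,-68); s=sense();print(s["joints"].round(1))
cv2.imwrite("pics/c4.png",cv2.resize(f[0:300,120:440],None,fx=2,fy=2,interpolation=2))
```

```text
t 7.02 pos [0.4773 0.3708 0.274 ] th -68.06 shift cm [-0.1   0.21 -0.6 ] turn -0.06
[ 53.2  17.9   4.7  -0.  -77.1 -31.2]
```

View pics/c4.png

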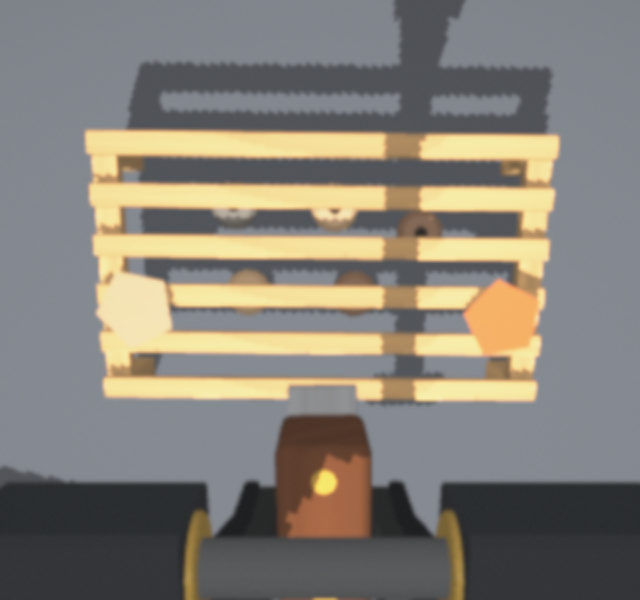

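The whorls (crop px) are at (235,205), (335,207), (420,231), (248,290) and (354,291). The rack's corners are (86,130), (558,136), (537,400) and (105,398).

```bash
cat >> h.py <<'E'
RC=np.array([.4974,.3152]);RA=np.radians(22.0)
RX=np.array([np.cos(RA),np.sin(RA)]);RY=np.array([-RX[1],RX[0]])
def rk(p): d=np.array(p)[:2]-RC; return np.array([d@RX,d@RY]).round(4)
def wr(x,y): return RC+x*RX+y*RY
E
python3 - <<'E'
from h import *
f,c=load("w3")
P=lambda u,v,z:p2w(c,120+u/2,v/2,z)
k=[P(*q,.068)[:2] for q in[(86,130),(558,134),(537,400),(105,398)]]
print([rk(q) for q in k],np.mean(k,0))
for q in[(235,205),(335,207),(420,231),(248,290),(354,291)]: w=P(*q,.0105);print(w.round(4),rk(w))
E
```

```text
[array([ 0.1301, -0.0725]), array([-0.1281, -0.0706]), array([-0.1287,  0.0787]), array([0.1322, 0.0771])] [0.49750287 0.31865308]
[0.5644 0.302  0.0105] [ 0.0572 -0.0373]
[0.5042 0.279  0.0105] [-0.0072 -0.0361]
[0.4472 0.2721 0.0105] [-0.0627 -0.0212]
[0.5379 0.3493 0.0105] [0.0504 0.0164]
[0.4723 0.3235 0.0105] [-0.0201  0.0171]
```

Call:
step_arm(targets="4.04 0.09 0 0;4.04 0.09 0 0;4.04 0.09 0 0;4.04 0.09 0 0;4.04 0.09 0 0;4.04 0.09 0 0;4.04 0.09 0 0;4.04 0.09 0 0;4.04 0.09 0 0;4.04 0.09 0 0;0 0 4 0;0 0 4 0")

```text
time_s: 8.02
tcp_pos: [0.6221, -0.0109, 0.1983]
ee_rot: [[0.368, -0.93, 0.007], [-0.93, -0.368, 0.001], [0.001, -0.007, -1.0]]
wrist_force: [0.9, 1.2, -3.0]
gripper_width: 0.272
gripper_force: 29.9
```

Call:
step_arm(targets="0 0 4 0;0 0 4 0;0 0 4 0;0 0 2.4 0;0 0 0 0;0 0 0 0")

```text
time_s: 8.52
tcp_pos: [0.6198, -0.0084, 0.052]
ee_rot: [[0.373, -0.928, -0.002], [-0.928, -0.373, -0.001], [0.0, 0.003, -1.0]]
wrist_force: [0.1, 0.0, -0.6]
gripper_width: 0.27
gripper_force: 29.9
```

Run:
```python
from h import *
f,c=shot("side","s4"); p=pose();print(rk(p[0]));to(*wr(-.007,-.225),.05,-68); s=sense();print(s["joints"].round(1))
b=(p[0]-.215*p[1][:,0]); print(w2p(c,[b[0],b[1],.022]),w2p(c,p[0]))
cv2.imwrite("pics/c5.png",cv2.resize(f[220:400,60:360],None,fx=2.6,fy=2.6,interpolation=2))
```

```text
[-0.0058 -0.3461]
t 8.57 pos [ 0.6217 -0.0079  0.054 ] th -68.04 shift cm [-12.11   0.13   0.39] turn -0.04
[ 14.2  29.4 -10.7   0.1 -49.8   7.7]
[211.30011433 273.45438796] [237.70073828 205.40610771]
```

View pics/c5.png

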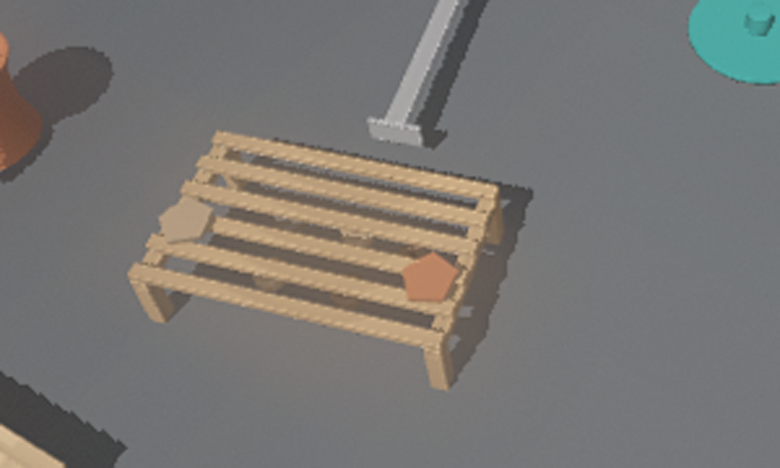

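The blade edge sits at crop (395,139), as predicted, so the probe is level. Going in over whorl 2.

Call:
step_arm(targets="-3 0 0.2 0;-3 0 0.2 0;-3 0 0 0;-3 0.1 0 0;0 0 0 0;0 0 1 0;0 0 1 0;0 0 0 0")

```text
time_s: 9.23
tcp_pos: [0.5744, 0.1028, 0.0272]
ee_rot: [[0.373, -0.928, -0.002], [-0.928, -0.373, -0.0], [-0.001, 0.002, -1.0]]
wrist_force: [0.8, 0.7, -1.1]
gripper_width: 0.272
gripper_force: 29.9
```

Call:
step_arm(targets="0.8 0 0 0;1.5 0 0 0;2 0 0 0;2 0 0 0;2 0 0 0;2 0 0 0;2 0 0 0;2 0 0 0;2 0 0 0;1.5 0 0 0;1 0 0 0;0.5 0 0 0")

```text
time_s: 10.23
tcp_pos: [0.6476, -0.0773, 0.0282]
ee_rot: [[0.372, -0.928, -0.0], [-0.928, -0.372, -0.0], [0.0, 0.0, -1.0]]
wrist_force: [-0.1, 0.9, -1.5]
gripper_width: 0.27
gripper_force: 29.9
```

Run:
```python
from h import *
f,c=shot("top","t5"); p=pose();print(rk(p[0]));to(*wr(-.020,-.172),.05,-68);print(sense()["wrist_force"].round(1))
cv2.imwrite("pics/c6.png",cv2.resize(f[140:290,100:300],None,fx=4,fy=4,interpolation=2))
```

```text
[-0.0076 -0.4202]
t 10.28 pos [ 0.6477 -0.0773  0.0282] th -68.12 shift cm [-24.82   1.29  -2.19] turn -0.12
[ 1.2 -1.1 -0.5]
```

View pics/c6.png

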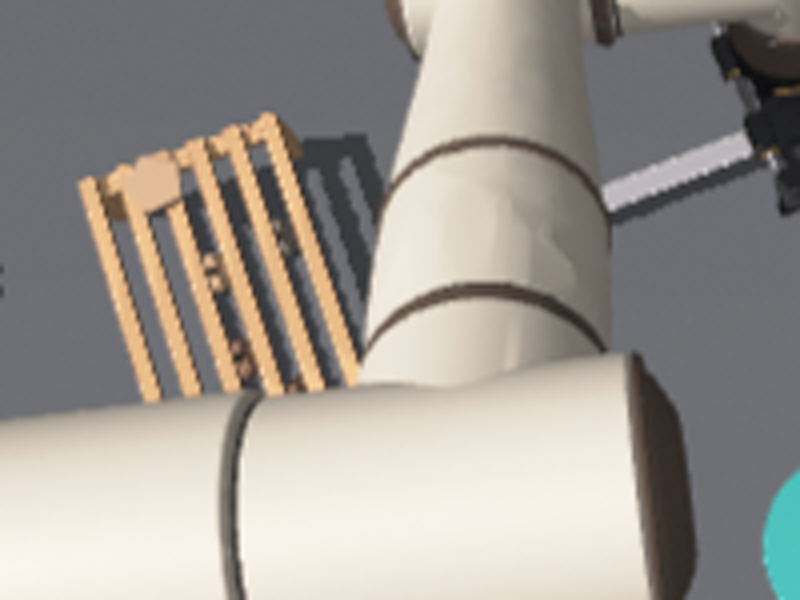

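Whorl 2 has left the rack, and the other four (crop (285,235), (215,270), (243,355), (293,385)) haven't moved. Whorl 5 is next.

Call:
step_arm(targets="0 0 -1.2 0;0 0 -1 0;-3.5 0.3 0 0;-3.5 0.3 0 0;-3.5 0.3 0 0;-3.5 0.3 0 0;-3.5 0.1 0 0;-3.5 0 0 0;-3.8 0 0 0;0 0 0 0;0 0 1 0;0 0 1 0")

```text
time_s: 11.28
tcp_pos: [0.5428, 0.1511, 0.0313]
ee_rot: [[0.376, -0.926, 0.003], [-0.926, -0.376, 0.002], [-0.0, -0.003, -1.0]]
wrist_force: [0.2, -1.6, -1.1]
gripper_width: 0.274
gripper_force: 29.9
```

Call:
step_arm(targets="0.8 0 0 0;1.5 0 0 0;2 0 0 0;2 0 0 0;2 0 0 0;2 0 0 0;2 0 0 0;2 0 0 0;1.5 0 0 0;1 0 0 0;0.6 0 0 0;0 0 0 0")

```text
time_s: 12.28
tcp_pos: [0.6076, -0.0135, 0.0299]
ee_rot: [[0.372, -0.928, -0.001], [-0.928, -0.372, -0.0], [0.0, 0.001, -1.0]]
wrist_force: [-0.4, -0.3, -0.4]
gripper_width: 0.268
gripper_force: 29.9
```

```bash
cat >> h.py <<'E'
def whorls(cal,f,ref,zc=.01,box=None):
    d=np.abs(f.astype(int)-ref.astype(int)).max(2)
    return d
E
python3 - <<'E'
from h import *
f,c=shot("side","s6"); p=pose();print(rk(p[0]));to(*wr(-.063,-.211),.05,-68);print(sense()["wrist_force"].round(1))
g=load("side0")[0]
# warm-coloured pixels on the free bench (bench is bluish grey)
m=((f[:,:,2].astype(int)-f[:,:,0])>8)&(np.abs(f.astype(int)-g).max(2)>15)
n,l,st,ce=cv2.connectedComponentsWithStats(m.astype(np.uint8))
for i in range(1,n):
    if st[i,4]>12: w=p2w(c,*ce[i],.008);print(st[i].tolist(),ce[i].round(1),w.round(3),rk(w))
E
```

```text
[-0.0208 -0.345 ]
t 12.33 pos [ 0.6074 -0.0125  0.03  ] th -68.1 shift cm [-13.4    4.24  -1.99] turn -0.1
[ 0.2  0.2 -1.9]
[161, 0, 265, 236, 25901] [323.1  96.8] [ 0.797 -0.751  0.008] [-0.1216 -1.1011]
[436, 0, 121, 100, 7186] [494.2  43.5] [ 0.379 -1.702  0.008] [-0.8651 -1.8263]
[433, 51, 5, 14, 19] [435.1  58.4] [ 0.558 -1.366  0.008] [-0.5738 -1.5818]
[445, 59, 5, 6, 15] [447.3  61.6] [ 0.498 -1.362  0.008] [-0.6272 -1.5551]
[449, 97, 6, 10, 29] [451.6 101.1] [ 0.357 -1.     0.008] [-0.623  -1.1668]
[429, 109, 10, 10, 41] [432.6 113. ] [ 0.385 -0.868  0.008] [-0.5476 -1.0549]
[255, 111, 17, 8, 38] [262.2 114.2] [ 0.919 -0.502  0.008] [ 0.0843 -0.9155]
[428, 133, 29, 75, 706] [440.5 181.3] [ 0.216 -0.481  0.008] [-0.5588 -0.6331]
[244, 173, 4, 5, 13] [245.1 175.2] [ 0.731 -0.168  0.008] [ 0.0355 -0.5359]
[250, 174, 12, 8, 47] [255.9 176.2] [ 0.699 -0.183  0.008] [ 0.0006 -0.5379]
[314, 174, 3, 10, 16] [315.4 178.1] [ 0.54  -0.28   0.008] [-0.1833 -0.5682]
[303, 176, 11, 13, 33] [307.5 182.2] [ 0.55  -0.249  0.008] [-0.1631 -0.5428]
[220, 181, 33, 7, 96] [234.8 183.6] [ 0.731 -0.118  0.008] [ 0.0541 -0.4887]
[253, 189, 3, 7, 15] [253.7 192. ] [ 0.657 -0.119  0.008] [-0.0145 -0.4623]
[292, 196, 8, 6, 18] [295.6 199.3] [ 0.535 -0.162  0.008] [-0.1441 -0.4564]
[236, 199, 13, 21, 183] [241.6 209.9] [ 0.637 -0.037  0.008] [-0.0027 -0.3784]
[407, 212, 119, 174, 8888] [468.4 312.1] [ 0.004 -0.062  0.008] [-0.5987 -0.1653]
[219, 245, 8, 10, 44] [221.9 249.3] [0.582 0.11  0.008] [ 0.0014 -0.2222]
[191, 308, 12, 7, 50] [196.3 311.3] [0.504 0.284 0.008] [-0.0052 -0.0315]
```

Call:
step_arm(targets="0 0 -1 0;0 0 -1 0;-2.7 0.95 0 0;-2.7 0.95 0 0;-2.7 0.95 0 0;-2.7 0.95 0 0;-2.6 0.94 0 0;0 0 0 0;0 0 1 0;0 0 1 0;0 0 0 0")

```text
time_s: 13.25
tcp_pos: [0.5124, 0.0944, 0.0285]
ee_rot: [[0.374, -0.928, -0.003], [-0.928, -0.374, -0.001], [-0.0, 0.003, -1.0]]
wrist_force: [-1.1, 0.1, -0.7]
gripper_width: 0.271
gripper_force: 29.9
```

Call:
step_arm(targets="0.8 0 0 0;1.5 0 0 0;2 0 0 0;2 0 0 0;2 0 0 0;2 0 0 0;2 0 0 0;2 0 0 0;1.5 0 0 0;1 0 0 0;0.8 0 0 0;0 0 0 0")

```text
time_s: 14.25
tcp_pos: [0.5798, -0.07, 0.0301]
ee_rot: [[0.372, -0.928, 0.0], [-0.928, -0.372, -0.0], [0.0, 0.0, -1.0]]
wrist_force: [0.4, 0.0, -2.8]
gripper_width: 0.274
gripper_force: 29.9
```

Run:
```python
from h import *
f,c=shot("side","s7"); p=pose();print(rk(p[0]));to(*wr(.057,-.2255),.05,-68);print(sense()["wrist_force"].round(1))
g=load("side0")[0]
m=((f[:,:,2].astype(int)-f[:,:,0])>8)&(np.abs(f.astype(int)-g).max(2)>15);m[:225]=0;m[:,350:]=0
n,l,st,ce=cv2.connectedComponentsWithStats(m.astype(np.uint8))
for i in range(1,n):
    if st[i,4]>12: w=p2w(c,*ce[i],.008);print(st[i].tolist(),w.round(3),rk(w))
```

```text
[-0.0679 -0.387 ]
t 14.3 pos [ 0.5794 -0.069   0.0301] th -68.09 shift cm [-16.17 -12.47  -1.99] turn -0.09
[ 0.2  0.1 -1.5]
[219, 245, 12, 11, 103] [0.575 0.108 0.008] [-0.0059 -0.2214]
[236, 258, 4, 5, 13] [0.525 0.115 0.008] [-0.0497 -0.1954]
[214, 267, 12, 12, 113] [0.535 0.171 0.008] [-0.0188 -0.148 ]
[191, 308, 12, 7, 49] [0.504 0.284 0.008] [-0.0053 -0.0317]
```

Call:
step_arm(targets="0 0 -1 0;0 0 -1 0;-2.7 -2.08 0 0;-2.7 -2.08 0 0;-2.7 -2.08 0 0;-2.7 -2.08 0 0;-2.7 -2.08 0 0;-2.67 -2.07 0 0;0 0 0 0;0 0 1 0;0 0 1 0;0 0 0 0")

```text
time_s: 15.3
tcp_pos: [0.6319, 0.1274, 0.0278]
ee_rot: [[0.373, -0.928, -0.005], [-0.928, -0.373, -0.001], [-0.001, 0.005, -1.0]]
wrist_force: [-1.3, -0.7, -1.2]
gripper_width: 0.271
gripper_force: 29.9
```

Call:
step_arm(targets="0.8 0 0 0;1.5 0 0 0;2 0 0 0;2 0 0 0;2 0 0 0;2 0 0 0;2 0 0 0;2 0 0 0;2 0 0 0;1.5 0 0 0;1 0 0 0;0.5 0 0 0")

```text
time_s: 16.3
tcp_pos: [0.707, -0.0531, 0.0304]
ee_rot: [[0.372, -0.928, 0.0], [-0.928, -0.372, -0.0], [0.0, -0.0, -1.0]]
wrist_force: [0.2, -0.1, -1.7]
gripper_width: 0.27
gripper_force: 29.9
```

```bash
cat >> h.py <<'E'
def side(fn):
    f,c=shot("side",fn); g=load("side0")[0]
    m=((f[:,:,2].astype(int)-f[:,:,0])>8)&(np.abs(f.astype(int)-g).max(2)>15);m[:225]=0;m[:,350:]=0
    n,l,st,ce=cv2.connectedComponentsWithStats(m.astype(np.uint8))
    for i in range(1,n):
        if st[i,4]>12: w=p2w(c,*ce[i],.008);print(st[i].tolist(),w.round(3),rk(w))
E
python3 - <<'E'
from h import *
side("s8"); p=pose();print(rk(p[0]));to(*wr(.052,-.173),.05,-68);print(sense()["wrist_force"].round(1))
E
```

```text
[219, 245, 12, 11, 103] [0.575 0.108 0.008] [-0.0059 -0.2214]
[236, 258, 12, 11, 103] [0.511 0.116 0.008] [-0.0618 -0.1902]
[214, 267, 12, 12, 115] [0.536 0.171 0.008] [-0.0187 -0.1481]
[191, 308, 12, 7, 51] [0.504 0.284 0.008] [-0.0055 -0.0315]
[ 0.0565 -0.4198]
t 16.35 pos [ 0.707  -0.0529  0.0303] th -68.14 shift cm [-24.68   0.51  -1.97] turn -0.14
[ 0.2  0.4 -1. ]
```

Call:
step_arm(targets="0 0 -1 0;0 0 -1 0;-3.5 0.1 0 0;-3.5 0.1 0 0;-3.5 0.1 0 0;-3.5 0.1 0 0;-3.5 0.1 0 0;-3.5 0 0 0;-3.7 0 0 0;0 0 0 0;0 0 1 0;0 0 1 0")

```text
time_s: 17.35
tcp_pos: [0.61, 0.1781, 0.0314]
ee_rot: [[0.377, -0.926, 0.003], [-0.926, -0.377, 0.001], [-0.0, -0.003, -1.0]]
wrist_force: [-0.2, -0.0, -2.4]
gripper_width: 0.271
gripper_force: 29.9
```

Call:
step_arm(targets="0.8 0 0 0;1.5 0 0 0;2 0 0 0;2 0 0 0;2 0 0 0;2 0 0 0;2 0 0 0;2 0 0 0;1.5 0 0 0;1 0 0 0;0.6 0 0 0;0 0 0 0")

```text
time_s: 18.35
tcp_pos: [0.675, 0.0135, 0.0302]
ee_rot: [[0.373, -0.928, -0.0], [-0.928, -0.373, -0.0], [0.0, 0.0, -1.0]]
wrist_force: [-0.1, -0.2, -1.5]
gripper_width: 0.274
gripper_force: 29.9
```

Call:
step_arm(targets="0 0 -2 0;0 0 -4 0;0 0 -4 0;0 0 -4 0;0 0 -4 0;0 0 -4 0;0 0 -2 0;0 0 0 0")

```text
time_s: 19.02
tcp_pos: [0.6771, 0.0163, 0.2782]
ee_rot: [[0.376, -0.926, 0.013], [-0.927, -0.376, 0.001], [0.004, -0.013, -1.0]]
wrist_force: [-0.7, 0.3, -0.0]
gripper_width: 0.275
gripper_force: 29.9
```

Run:
```python
from h import *
side("s9"); p=pose();print(rk(p[0]));to(.338,-.301,.275,-68);print(sense()["wrist_force"].round(1),sense()["joints"].round(1))
f=load("s9")[0];cv2.imwrite("pics/c7.png",cv2.resize(f[190:390,90:340],None,fx=3,fy=3,interpolation=2))
```

```text
[196, 242, 11, 9, 74] [0.636 0.133 0.008] [ 0.0602 -0.2211]
[219, 245, 12, 11, 105] [0.575 0.108 0.008] [-0.0057 -0.2212]
[236, 258, 12, 11, 105] [0.511 0.116 0.008] [-0.0618 -0.1901]
[186, 262, 14, 12, 122] [0.602 0.197 0.008] [ 0.053  -0.1488]
[214, 267, 12, 12, 111] [0.535 0.171 0.008] [-0.019 -0.148]
[191, 309, 12, 5, 33] [0.505 0.283 0.008] [-0.0052 -0.0323]
[157, 326, 11, 7, 43] [0.535 0.359 0.008] [0.0509 0.0267]
[ 0.0533 -0.3437]
t 19.07 pos [0.6756 0.0165 0.2742] th -67.92 shift cm [16.73 43.22 -0.37] turn 0.08
[-0.8  1.  -1.4] [ 15.1  25.   15.3   0.  -79.9   7. ]
```

View pics/c7.png

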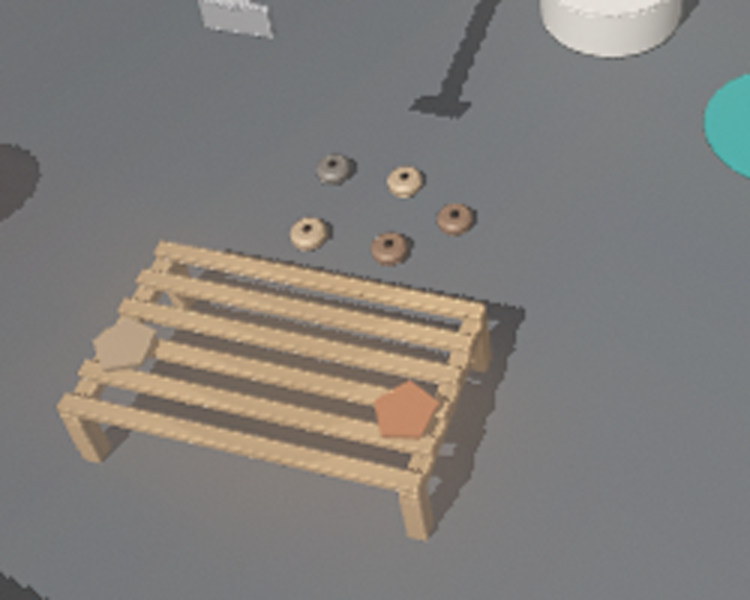

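All five whorls lie in the open at crop (333,168), (404,181), (455,218), (309,233) and (390,248), and the sherds haven't moved. Now the probe goes back to the mat.

Call:
step_arm(targets="1.39 3.6 0 0;1.39 3.6 0 0;1.39 3.6 0 0;1.39 3.6 0 0;1.39 3.6 0 0;1.39 3.6 0 0;1.39 3.6 0 0;1.39 3.6 0 0;1.39 3.6 0 0;1.39 3.6 0 0;1.39 3.6 0 0;1.44 3.6 0 0")

```text
time_s: 20.07
tcp_pos: [0.3344, -0.3013, 0.2687]
ee_rot: [[0.376, -0.927, -0.002], [-0.927, -0.376, 0.002], [-0.003, 0.002, -1.0]]
wrist_force: [0.6, 0.9, -1.1]
gripper_width: 0.271
gripper_force: 29.9
```

Call:
step_arm(targets="0 0 0 7;0 0 0 7;0 0 0 7;0 0 0 7;0 0 0 7;0 0 0 7;0 0 0 7;0 0 0 7;0 0 0 7;0 0 0 7;0 0 0 7;0 0 0 7")

```text
time_s: 21.07
tcp_pos: [0.3358, -0.3004, 0.2683]
ee_rot: [[-0.885, -0.465, -0.004], [-0.465, 0.885, 0.002], [0.002, 0.004, -1.0]]
wrist_force: [0.7, -0.1, -1.7]
gripper_width: 0.274
gripper_force: 29.9
```

Call:
step_arm(targets="0 0 1.5 7;0 0 1.5 7;0 0 1.5 7;0 0 1.5 7;0 0 1.5 7;0 0 1.5 7;0 0 1.5 7;0 0 1.5 7;0 0 1.5 7;0 0 1.5 1;0 0 0 0;0 0 0 0")

```text
time_s: 22.07
tcp_pos: [0.3354, -0.3006, 0.1189]
ee_rot: [[-0.81, 0.587, -0.004], [0.587, 0.81, 0.002], [0.005, -0.001, -1.0]]
wrist_force: [0.1, 0.2, -0.8]
gripper_width: 0.27
gripper_force: 29.9
```

Run:
```python
from h import *
to(.3382,-.3014,.031,144);print(sense()["wrist_force"].round(1),sense()["joints"].round(1))
```

```text
t 22.07 pos [ 0.3354 -0.3006  0.1189] th 144.08 shift cm [-0.31  0.11  8.79] turn 0.08
[ 0.1  0.2 -0.8] [ -21.1   10.1  -29.8   -0.   -50.4 -104.8]
```

Call:
step_arm(targets="-0.2 0.1 2.5 0;0 0 2.5 0;0 0 2 0;0 0 1 0;0 0 0.3 0;0 0 0 0;0 0 0 0")

```text
time_s: 22.65
tcp_pos: [0.3399, -0.3023, 0.0383]
ee_rot: [[-0.81, 0.587, 0.002], [0.587, 0.81, -0.001], [-0.002, 0.0, -1.0]]
wrist_force: [0.1, -0.2, -1.7]
gripper_width: 0.267
gripper_force: 29.9
```

Run:
```python
from h import *
to(.3382,-.3014,.031,144);print(sense()["wrist_force"].round(1),sense()["moment"].round(2))
```

```text
t 22.65 pos [ 0.3399 -0.3023  0.0383] th 144.05 shift cm [ 0.19 -0.02  0.73] turn 0.05
[ 0.1 -0.2 -1.7] [-0.04  0.    0.01]
```

Call:
step_arm(targets="0.15 0 0.3 0;0 0 0.2 0;0 0 0.1 0;0 0 0 0;0 0 0 0")

```text
time_s: 23.07
tcp_pos: [0.3379, -0.3012, 0.0316]
ee_rot: [[-0.809, 0.588, 0.0], [0.588, 0.809, -0.0], [-0.001, 0.0, -1.0]]
wrist_force: [0.0, 0.5, 0.7]
gripper_width: 0.272
gripper_force: 29.9
```

Run:
```python
from h import *
to(.3382,-.3014,.031,144);print(sense()["wrist_force"].round(1),sense()["moment"].round(2))
```

```text
t 23.07 pos [ 0.3379 -0.3012  0.0316] th 144.01 shift cm [-0.03 -0.    0.06] turn 0.01
[0.  0.5 0.7] [-0.    0.07  0.03]
```

Call:
step_arm(targets="0 0 0 0;0 0 0 0;0 0 0 0;0 0 -1 0;0 0 -3 0;0 0 -4 0;0 0 -4 0;0 0 -4 0;0 0 -1 0", claw=5)

```text
time_s: 23.82
tcp_pos: [0.3409, -0.3032, 0.2084]
ee_rot: [[-0.81, 0.587, 0.011], [0.587, 0.81, -0.007], [-0.013, 0.001, -1.0]]
wrist_force: [1.2, -0.1, 0.1]
gripper_width: 0.571
gripper_force: 0.0
```

Call:
step_arm(targets="-1.54 3.13 0 0;-1.54 3.13 0 0;-1.54 3.13 0 0;-1.54 3.13 0 0;-1.54 3.13 0 0;-1.54 3.13 0 0;-1.54 3.13 0 0;0 0 0 0;0 0 0 0")

```text
time_s: 24.57
tcp_pos: [0.5547, -0.1862, 0.2004]
ee_rot: [[-0.81, 0.586, -0.001], [0.586, 0.81, 0.0], [0.001, -0.001, -1.0]]
wrist_force: [-1.1, 0.3, -0.2]
gripper_width: 0.575
gripper_force: 0.0
```

Run:
```python
from h import *
f,c=shot("wrist","w10");g,cs=shot("side","s10"); to(.5538,-.1874,.068)
print(w2p(c,[.5538,-.1874,.087]))
cv2.imwrite("pics/c8.png",np.hstack([cv2.resize(f[60:360,130:430],(400,400)),cv2.resize(g[120:240,255:415],None,fx=2.5,fy=400/120)]))
```

```text
t 24.67 pos [ 0.5531 -0.1873  0.201 ] th 143.99 shift cm [-0.08  0.04 13.3 ] turn None
[280.64888136 202.72585903]
```

View pics/c8.png

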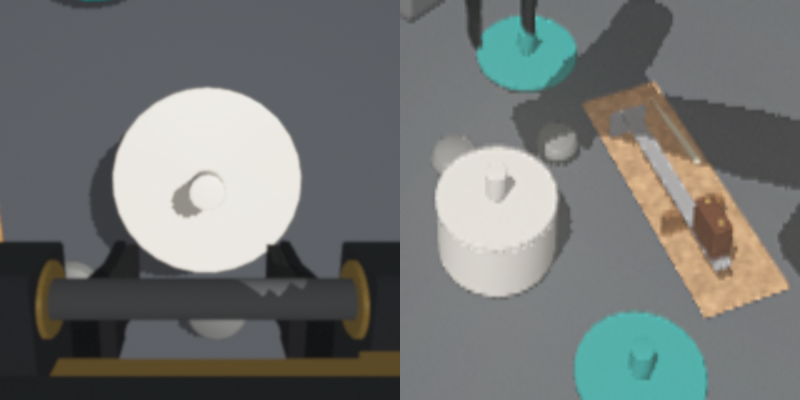

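The probe lies back across the bar. The knob top is at wrist pixel (285.3,203.3) and the lid's centre at (285.3,194.3).

Run:
```python
from h import *
f,c=load("w10"); k=p2w(c,285.3,203.3,.087);l=p2w(c,285.3,194.3,.065);print(k,l)
m=(k+l)/2; to(m[0],m[1],.068)
```

```text
[ 0.55676591 -0.18423045  0.087     ] [ 0.55368022 -0.18174614  0.065     ]
t 24.67 pos [ 0.5531 -0.1873  0.201 ] th 143.99 shift cm [ 0.07  0.48 13.3 ] turn None
```

Call:
step_arm(targets="0 0.5 0 0;0 0 3.5 0;0 0 3.5 0;0 0 3 0;0 0 2 0;0 0 1.1 0;0 0 0 0;0 0 0 0")

```text
time_s: 25.33
tcp_pos: [0.557, -0.1837, 0.0711]
ee_rot: [[-0.809, 0.588, 0.001], [0.588, 0.809, -0.001], [-0.001, 0.0, -1.0]]
wrist_force: [0.1, -0.1, 0.7]
gripper_width: 0.578
gripper_force: 0.0
```

Call:
step_arm(targets="0 0 0 0;0 0 0 0;0 0 0 0;0 0 0 0;0 0 0 0;0 0 0 0", claw=0)

```text
time_s: 25.83
tcp_pos: [0.5569, -0.1832, 0.0707]
ee_rot: [[-0.809, 0.588, 0.001], [0.588, 0.809, -0.0], [-0.0, 0.0, -1.0]]
wrist_force: [-0.4, -0.2, 0.4]
gripper_width: 0.206
gripper_force: 0.0
```

Run:
```python
from h import *
to(.55,-.030,.15);print(sense()["wrist_force"].round(1),sense()["joints"].round(1))
```

```text
t 25.83 pos [ 0.5569 -0.1832  0.0707] th 144.0 shift cm [ 9.55 11.99 -7.93] turn None
[-0.4 -0.2  0.4] [  -2.4   25.4  -14.9   -0.   -49.7 -123.6]
```

Call:
step_arm(targets="0 0 0 0;0 0 0 0;0 0 0 0")

```text
time_s: 26.08
tcp_pos: [0.5567, -0.1832, 0.0703]
ee_rot: [[-0.809, 0.588, -0.0], [0.588, 0.809, -0.0], [0.0, -0.0, -1.0]]
wrist_force: [0.2, 0.2, -0.4]
gripper_width: 0.027
gripper_force: 0.0
```

Run:
```python
from h import *
f,c=shot("side","s11");g,cw=shot("wrist","w11");s=sense();print(s["gripper_width"]*8.7,s["gripper_force"],s["wrist_force"])
cv2.imwrite("pics/c9.png",np.hstack([cv2.resize(f[110:230,230:350],(480,480),interpolation=2),cv2.resize(g[180:300,220:340],(300,480))]))
```

```text
0.10604474613868946 0.0 [ 0.11918433 -0.27980777 -0.32881734]
```

View pics/c9.png

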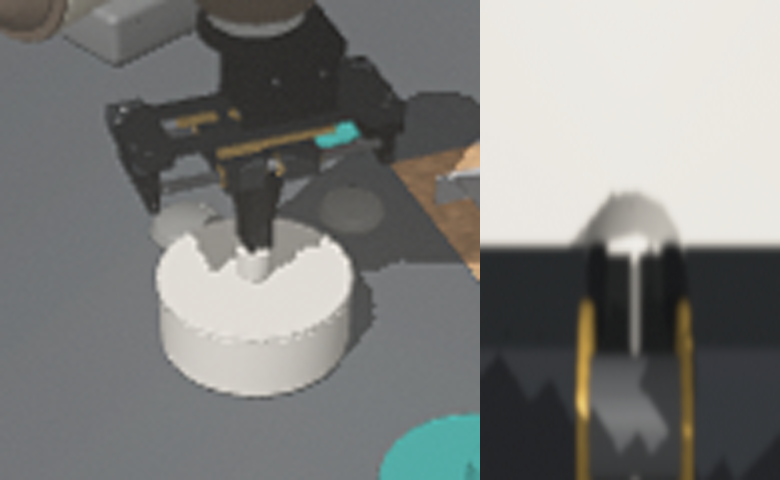

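The side view shows the closed fingers passing behind or above the knob (crop (255,265)), so the grasp missed. I'll triangulate the knob from the three earlier views.

Run:
```python
from h import *
obs=[("w10",285.3,203.3),("s10",293.8,171),("top0",334.3,196.9)]
def ray(n,u,v):
    c=load(n)[1];d=c["R"]@np.array([(u-c["cx"])/c["f"],(v-c["cy"])/c["f"],1]);return c["e"],d/np.linalg.norm(d)
for S in([0,1,2],[0,1],[1,2],[0,2]):
    A=np.zeros((3,3));b=np.zeros(3)
    for i in S:
        e,d=ray(*obs[i]);M=np.eye(3)-np.outer(d,d);A+=M;b+=M@e
    print(S,np.linalg.solve(A,b).round(4))
c=load("w10")[1]
print(c["e"],[p2w(c,285.3,203.3,z).round(4) for z in(.06,.087)])
g=load("s10")[0]; c2=load("s10")[1]
print("proj of TCP-est knob in side",w2p(c2,[.555,-.183,.087]),w2p(c2,[.555,-.183,.065]),w2p(c2,[.555,-.183,.0]))
print("tip in s11",w2p(c2,[.5567,-.1832,.0703]))
```

```text
[0, 1, 2] [ 0.5558 -0.1855  0.0877]
[0, 1] [ 0.5564 -0.184   0.0888]
[1, 2] [ 0.5557 -0.1866  0.0869]
[0, 2] [ 0.5656 -0.1917  0.042 ]
[ 0.49839842 -0.14581717  0.38394301] [array([ 0.5621, -0.1877,  0.06  ]), array([ 0.5568, -0.1842,  0.087 ])]
proj of TCP-est knob in side [294.01345008 171.85078898] [293.97803752 177.9327597 ] [293.87840379 195.04446596]
tip in s11 [293.53776302 176.24222572]
```

Run:
```python
from h import *
c=load("w11")[1];p,R,t=pose()
for h in(0,.01,.018,.03):print(h,w2p(c,p-[0,0,-h]),w2p(load("s11")[1],p+[0,0,h]))
print("knob top c, near edge, far edge",w2p(c,[.556,-.185,.087]),w2p(c,np.array([.556,-.185,.087])+.013*R[:,0]),w2p(c,np.array([.556,-.185,.087])-.013*R[:,0]))
```

```text
0 [282.35087364 246.28415564] [293.53711407 176.25208398]
0.01 [282.38157339 252.6113697 ] [293.55060831 173.49053916]
0.018 [282.40853954 258.16908888] [293.56151567 171.25839077]
0.03 [282.45370003 267.47665976] [293.57806655 167.87131592]
knob top c, near edge, far edge [278.94849504 258.12950243] [278.89791182 235.45057468] [278.99724886 279.98822449]
```

Call:
step_arm(targets="0 0 0 0;0 0 0 0;0 0 0 0;0 0 0 0;0 0 0 0;0 0 0 0;0 0 0 0;0 0 0 0;0 0 0 0;0 0 0.3 0;0 0 0 0;0 0 0 0", claw=5)

```text
time_s: 27.18
tcp_pos: [0.5565, -0.1832, 0.067]
ee_rot: [[-0.809, 0.588, -0.001], [0.588, 0.809, 0.0], [0.001, -0.0, -1.0]]
wrist_force: [-0.4, -0.4, -0.7]
gripper_width: 0.575
gripper_force: 0.0
```

Call:
step_arm(targets="0 0 0.15 0;0 0 0.15 0;0 0 0 0")

```text
time_s: 27.43
tcp_pos: [0.5564, -0.1831, 0.0639]
ee_rot: [[-0.809, 0.588, -0.001], [0.588, 0.809, 0.0], [0.001, -0.0, -1.0]]
wrist_force: [1.0, -1.1, -0.1]
gripper_width: 0.572
gripper_force: 0.0
```

Call:
step_arm(targets="0 0 0.15 0;0 0 0.15 0;0 0 0 0")

```text
time_s: 27.68
tcp_pos: [0.5565, -0.1831, 0.0609]
ee_rot: [[-0.809, 0.588, -0.001], [0.588, 0.809, 0.0], [0.001, -0.0, -1.0]]
wrist_force: [-0.0, 0.3, -0.2]
gripper_width: 0.573
gripper_force: 0.0
```

Call:
step_arm(targets="0 0 0.15 0;0 0 0.15 0;0 0 0 0")

```text
time_s: 27.93
tcp_pos: [0.5565, -0.1832, 0.058]
ee_rot: [[-0.809, 0.588, -0.001], [0.588, 0.809, 0.0], [0.001, -0.0, -1.0]]
wrist_force: [0.2, 1.3, 0.3]
gripper_width: 0.575
gripper_force: 0.0
```

Call:
step_arm(targets="0 0 0.15 0;0 0 0.15 0;0 0 0.1 0;0 0 0 0")

```text
time_s: 28.27
tcp_pos: [0.5565, -0.1832, 0.054]
ee_rot: [[-0.809, 0.588, -0.001], [0.588, 0.809, 0.0], [0.001, -0.0, -1.0]]
wrist_force: [0.6, 0.0, -1.2]
gripper_width: 0.572
gripper_force: 0.0
```

Call:
step_arm(targets="0 0 0 0;0 0 0 0;0 0 0 0;0 0 0 0;0 0 0 0;0 0 0 0;0 0 0 0", claw=0)

```text
time_s: 28.85
tcp_pos: [0.5567, -0.1833, 0.0544]
ee_rot: [[-0.809, 0.588, -0.0], [0.588, 0.809, -0.0], [-0.0, -0.0, -1.0]]
wrist_force: [-0.4, 0.4, 0.3]
gripper_width: 0.288
gripper_force: 30.0
```

The knob is gripped at 2.5 cm; the finger ends turn out to sit about 18 mm above the reported TCP. Next I lift the lid and lay it on the bench.

Call:
step_arm(targets="0 0 -1 0;0 0 -2 0;0 0 -2.5 0;0 0 -2 0;0 0 0 0;1.91 2.4 0 0;1.91 2.4 0 0;1.91 2.4 0 0;1.91 2.4 0 0;1.91 2.4 0 0;0 0 0 0;0 0 0 0")

```text
time_s: 29.85
tcp_pos: [0.5492, -0.0284, 0.1285]
ee_rot: [[-0.811, 0.586, -0.002], [0.586, 0.811, 0.0], [0.002, -0.001, -1.0]]
wrist_force: [-0.3, -0.5, -2.9]
gripper_width: 0.288
gripper_force: 30.0
```

Run:
```python
from h import *
to(.55,-.030,.0044);s=sense();print(s["wrist_force"].round(1),s["moment"].round(2),s["gripper_width"]*8.7)
```

```text
t 29.85 pos [ 0.5492 -0.0284  0.1285] th 144.15 shift cm [-0.18 -0.07 12.41] turn None
[-0.3 -0.5 -2.9] [-0.13  0.04  0.02] 2.508266919378865
```

Call:
step_arm(targets="0 0 3.5 0;0 0 3.5 0;0 0 2.5 0;0 0 1.5 0;0 0 0.6 0;0 0 0.2 0;0 0 0.2 0;0 0 0 0;0 0 0 0")

```text
time_s: 30.6
tcp_pos: [0.5509, -0.03, 0.0105]
ee_rot: [[-0.809, 0.588, 0.002], [0.588, 0.809, 0.0], [-0.002, 0.002, -1.0]]
wrist_force: [0.1, -0.5, -1.7]
gripper_width: 0.286
gripper_force: 30.0
```

Run:
```python
from h import *
to(.55,-.030,.0044);s=sense();print(s["wrist_force"].round(1),s["moment"].round(2),s["gripper_width"]*8.7)
```

```text
t 30.6 pos [ 0.5509 -0.03    0.0105] th 143.99 shift cm [ 0.07 -0.06  0.61] turn None
[ 0.1 -0.5 -1.7] [-0.1  -0.03 -0.01] 2.485639283730646
```

Call:
step_arm(targets="0 0 0.2 0;0 0 0.2 0;0 0 0.1 0;0 0 0.1 0;0 0 0 0;0 0 0 0")

```text
time_s: 31.1
tcp_pos: [0.5501, -0.0299, 0.0043]
ee_rot: [[-0.809, 0.587, 0.0], [0.587, 0.809, -0.0], [-0.0, 0.0, -1.0]]
wrist_force: [-2.8, 1.3, 5.9]
gripper_width: 0.288
gripper_force: 30.0
```

Call:
step_arm(targets="0 0 0 0;0 0 0 0;0 0 0 0;0 0 0 0;0 0 0 0;0 0 -1 0;0 0 -3 0;0 0 -4 0;0 0 -4 0;0 0 -3 0", claw=5)

```text
time_s: 31.93
tcp_pos: [0.551, -0.0301, 0.1576]
ee_rot: [[-0.809, 0.587, 0.004], [0.587, 0.809, 0.0], [-0.003, 0.003, -1.0]]
wrist_force: [1.0, 0.9, 0.3]
gripper_width: 0.574
gripper_force: 0.0
```

Call:
step_arm(targets="1.52 3.16 0 0;1.52 3.16 0 0;1.52 3.16 0 0;1.52 3.16 0 0;0 0 0 -7;0 0 0 -7;0 0 0 -7;0 0 0 -7;0 0 0 -7;0 0 0 -7;0 0 0 -7;0 0 0 -7")

```text
time_s: 32.93
tcp_pos: [0.5751, 0.108, 0.1541]
ee_rot: [[-0.938, -0.348, 0.0], [-0.348, 0.938, 0.0], [-0.0, -0.0, -1.0]]
wrist_force: [0.0, -0.7, 0.8]
gripper_width: 0.574
gripper_force: 0.0
```

Call:
step_arm(targets="0 0 0 -7;0 0 0 -7;0 0 0 -7;0 0 0 -7;0 0 0 -7;0 0 0 -7;0 0 0 -7;0 0 0 -7;0 0 0 -7;0 0 0 -7;0 0 0 -7;0 0 0 -7")

```text
time_s: 33.93
tcp_pos: [0.5751, 0.108, 0.1541]
ee_rot: [[0.248, -0.969, 0.001], [-0.969, -0.248, 0.0], [-0.0, -0.001, -1.0]]
wrist_force: [0.6, 0.3, 0.5]
gripper_width: 0.575
gripper_force: 0.0
```

Call:
step_arm(targets="0 0 0 -7;0 0 0 -1;0 0 0 0;0 0 0 0")

```text
time_s: 34.27
tcp_pos: [0.5751, 0.108, 0.1537]
ee_rot: [[0.372, -0.928, 0.0], [-0.928, -0.372, 0.0], [-0.0, -0.0, -1.0]]
wrist_force: [-0.3, -0.0, 0.2]
gripper_width: 0.578
gripper_force: 0.0
```

Run:
```python
from h import *
to(.575,.108,.10,-68);print(sense()["joints"].round(1))
side("s12"); f,c=shot("wrist","w12")
for p in[(.575,.108,.008),(.636,.133,.008),(.511,.116,.008)]:print(w2p(c,p))
S=load("s12")[0][110:250,180:340]
cv2.imwrite("pics/c10.png",np.hstack([cv2.resize(f[0:420,80:480],(440,462)),cv2.resize(S,(360,462))]))
```

```text
t 34.27 pos [0.5751 0.108  0.1537] th -68.15 shift cm [-0.    0.01  5.37] turn -0.15
[ 26.5  20.3  -9.3  -0.  -60.3  -4.6]
[239, 225, 50, 17, 659] [ 0.533 -0.002  0.008] [-0.0858 -0.3071]
[196, 242, 11, 9, 74] [0.636 0.132 0.008] [ 0.0603 -0.2215]
[219, 245, 12, 11, 105] [0.575 0.108 0.008] [-0.0057 -0.2212]
[236, 258, 12, 11, 104] [0.511 0.116 0.008] [-0.0617 -0.1902]
[186, 262, 14, 12, 124] [0.602 0.197 0.008] [ 0.0529 -0.1487]
[213, 267, 13, 12, 113] [0.536 0.171 0.008] [-0.0185 -0.1481]
[191, 309, 15, 5, 37] [0.504 0.282 0.008] [-0.0066 -0.0328]
[157, 326, 11, 6, 37] [0.536 0.359 0.008] [0.0519 0.026 ]
[280.97474384 194.93158449]
[216.35144019 195.3887031 ]
[335.02252169 224.27793435]
```

View pics/c10.png

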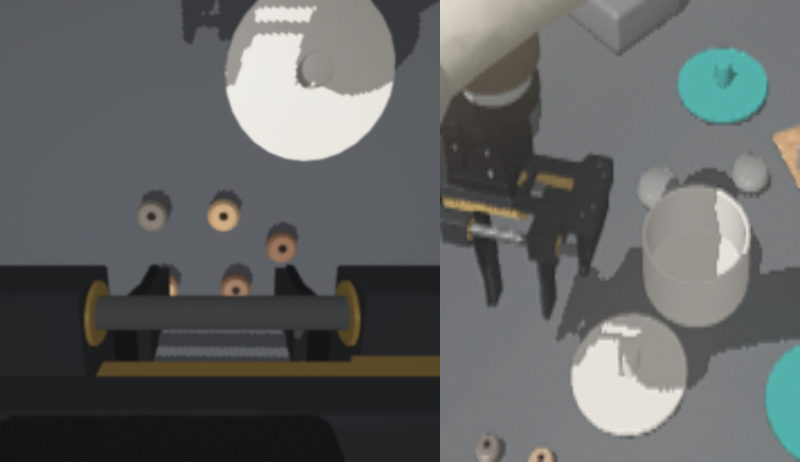

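The lid lies flat beside the open dish. Whorl 2 is at wrist pixel (283,196), within 2 mm of its estimate. Descending on it.

Call:
step_arm(targets="0 0 4 0;0 0 4 0;0 0 4 0;0 0 2.4 0;0 0 0.8 0;0 0 0.4 0;0 0 0 0;0 0 0 0")

```text
time_s: 35.03
tcp_pos: [0.5767, 0.1087, -0.0009]
ee_rot: [[0.375, -0.927, 0.003], [-0.927, -0.375, 0.001], [0.0, -0.004, -1.0]]
wrist_force: [-0.5, -0.4, 0.9]
gripper_width: 0.573
gripper_force: 0.0
```

Call:
step_arm(targets="0 0 0.3 0;0 0 0.2 0;0 0 0.2 0;0 0 0 0;0 0 0 0")

```text
time_s: 35.45
tcp_pos: [0.5752, 0.108, -0.0094]
ee_rot: [[0.375, -0.927, 0.0], [-0.927, -0.375, 0.0], [-0.0, -0.0, -1.0]]
wrist_force: [0.5, 0.1, 0.4]
gripper_width: 0.574
gripper_force: 0.0
```

Run:
```python
from h import *
to(.575,.108,-.013,-68);f,c=shot("side","s13")
S=cv2.resize(f[200:290,180:290],None,fx=6,fy=6,interpolation=2);cv2.imwrite("pics/c11.png",S)
p,R,t=pose()
for s in(1,-1):
  for z in(-.01,.0,.01): print(s,z,w2p(c,[*(p+s*.025*R[:,1])[:2],z]).round(1))
# dark pixels columns lowest row
d=(f.max(2)<45);ys,xs=np.nonzero(d[200:290,180:290]);
for x in range(0,110,3):
    q=ys[xs==x]
    if len(q):print(x+180,q.max()+200,end="; ")
```

```text
t 35.45 pos [ 0.5752  0.108  -0.0094] th -68.01 shift cm [-0.    0.02  0.36] turn -0.01
1 -0.01 [234.1 256.3]
1 0.0 [233.7 253.7]
1 0.01 [233.4 251.1]
-1 -0.01 [216.  253.1]
-1 0.0 [215.6 250.5]
-1 0.01 [215.1 248. ]
207 235; 210 229; 225 248; 234 243; 237 247; 249 241; 252 240; 255 232;
```

Call:
step_arm(targets="0 0 0.2 0;0 0 0.15 0;0 0 0 0;0 0 0 0")

```text
time_s: 35.83
tcp_pos: [0.575, 0.108, -0.0134]
ee_rot: [[0.375, -0.927, -0.0], [-0.927, -0.375, -0.0], [0.0, 0.0, -1.0]]
wrist_force: [0.0, 0.7, -0.7]
gripper_width: 0.574
gripper_force: 0.0
```

Call:
step_arm(targets="0 0 0 0;0 0 0 0;0 0 0 0;0 0 0 0;0 0 0 0;0 0 0 0", claw=0)

```text
time_s: 36.33
tcp_pos: [0.5751, 0.108, -0.0131]
ee_rot: [[0.375, -0.927, -0.0], [-0.927, -0.375, -0.0], [-0.0, 0.0, -1.0]]
wrist_force: [0.3, 0.7, 1.3]
gripper_width: 0.314
gripper_force: 30.0
```

Run:
```python
from h import *
# dish frame: u along tool y, v along tool x at th=-68
to(.5555,-.184,.09,-68);s=sense();print(s["gripper_width"]*8.7,s["gripper_force"],s["wrist_force"].round(1))
```

```text
t 36.33 pos [ 0.5751  0.108  -0.0131] th -68.0 shift cm [ 26.34  12.75 -10.31] turn -0.0
2.7357452050730875 29.99740427127108 [0.3 0.7 1.3]
```

The 2.74 cm width is a bit small, so the grip may be on the upper taper. I'll reopen and go a little lower with force checks.

Call:
step_arm(targets="0 0 0 0;0 0 0 0;0 0 0 0;0 0 0.15 0;0 0 0.15 0;0 0 0.1 0;0 0 0 0;0 0 0 0", claw=4.5)

```text
time_s: 37.0
tcp_pos: [0.575, 0.108, -0.0173]
ee_rot: [[0.375, -0.927, -0.0], [-0.927, -0.375, -0.0], [0.0, 0.0, -1.0]]
wrist_force: [0.6, -0.6, -0.6]
gripper_width: 0.518
gripper_force: 0.0
```

Call:
step_arm(targets="0 0 0.15 0;0 0 0.15 0;0 0 0 0;0 0 0 0")

```text
time_s: 37.33
tcp_pos: [0.575, 0.108, -0.0203]
ee_rot: [[0.375, -0.927, -0.0], [-0.927, -0.375, -0.0], [0.0, 0.0, -1.0]]
wrist_force: [0.2, -0.9, -0.4]
gripper_width: 0.517
gripper_force: 0.0
```

Call:
step_arm(targets="0 0 0 0;0 0 0 0;0 0 0 0;0 0 0 0;0 0 0 0", claw=0)

```text
time_s: 37.75
tcp_pos: [0.5751, 0.108, -0.0201]
ee_rot: [[0.375, -0.927, 0.0], [-0.927, -0.375, 0.0], [-0.0, -0.0, -1.0]]
wrist_force: [0.8, 0.3, -0.2]
gripper_width: 0.322
gripper_force: 30.0
```

Call:
step_arm(targets="0 0 -0.5 0;0 0 -2 0;0 0 -3 0;0 0 -3 0;0 0 -3 0;0 0 0 0")

```text
time_s: 38.25
tcp_pos: [0.5795, 0.1094, 0.1022]
ee_rot: [[0.376, -0.926, 0.013], [-0.927, -0.376, 0.004], [0.001, -0.013, -1.0]]
wrist_force: [0.5, -0.1, 0.9]
gripper_width: 0.327
gripper_force: 30.0
```

Run:
```python
from h import *
p,R,t=pose();D=np.array([.5555,-.184]);v=-.038
print(D+v*R[:2,0]); to(*(D+v*R[:2,0]),.09,-68);s=sense();print(s["gripper_width"]*8.7,s["gripper_force"],s["wrist_force"].round(1))
```

```text
[ 0.54120766 -0.14879024]
t 38.25 pos [0.5795 0.1094 0.1022] th -67.91 shift cm [22.48 13.27  1.06] turn 0.09
2.8423082346827173 30.00008801347576 [ 0.5 -0.1  0.9]
```

Run:
```python
from h import *
c=load("s12")[1];h=c["R"][:2,2]/np.linalg.norm(c["R"][:2,2])
for s in(-.006,0,.006):
    C=np.array([.5555,-.184])+s*h; print(s,w2p(c,[*(C+.07*h),.055])[1].round(1),w2p(c,[*(C-.07*h),0])[1].round(1))
f,ct=shot("top","t14"); S=f[160:250,280:390]; cv2.imwrite("pics/t14c.png",S)
gr=f.min(2); 
for v in(185,195,205): print(v,gr[v,295:375:2].tolist())
```

```text
-0.006 167.2 212.0
0 166.1 210.6
0.006 164.9 209.2
185 [61, 61, 60, 61, 62, 61, 61, 61, 64, 140, 122, 119, 141, 157, 156, 156, 157, 156, 156, 155, 156, 155, 152, 130, 115, 116, 115, 142, 87, 61, 61, 60, 60, 60, 61, 60, 61, 94, 113, 111]
195 [157, 156, 156, 129, 60, 61, 62, 150, 156, 156, 156, 156, 156, 156, 156, 156, 156, 157, 156, 156, 156, 156, 156, 156, 156, 156, 156, 145, 110, 164, 218, 62, 60, 60, 61, 69, 112, 113, 113, 112]
205 [157, 157, 157, 157, 101, 60, 79, 126, 157, 155, 156, 156, 156, 155, 157, 156, 156, 156, 156, 176, 233, 248, 248, 248, 248, 248, 248, 248, 246, 213, 159, 61, 60, 61, 62, 76, 113, 113, 112, 112]
```

Call:
step_arm(targets="3.23 1.84 0 0;3.23 1.84 0 0;3.23 1.84 0 0;3.23 1.84 0 0;3.23 1.84 0 0;3.23 1.84 0 0;3.23 1.84 0 0;0 0 0 0;0 0 0 0")

```text
time_s: 39.05
tcp_pos: [0.5391, -0.1517, 0.0939]
ee_rot: [[0.371, -0.929, -0.002], [-0.929, -0.371, 0.0], [-0.001, 0.002, -1.0]]
wrist_force: [0.6, 0.1, 0.0]
gripper_width: 0.326
gripper_force: 30.0
```

Call:
step_arm(targets="0 0 3 0;0 0 3 0;0 0 2.2 0;0 0 1.2 0;0 0 0.6 0;0 0 0.4 0;0 0 0 0;0 0 0.3 0;0 0 0 0")

```text
time_s: 39.8
tcp_pos: [0.5409, -0.1496, -0.0116]
ee_rot: [[0.375, -0.927, 0.001], [-0.927, -0.375, 0.0], [0.0, -0.001, -1.0]]
wrist_force: [-0.1, 0.2, 0.5]
gripper_width: 0.327
gripper_force: 30.0
```

Run:
```python
from h import *
to(.5407,-.1498,-.013,-68);s=sense();print(s["gripper_width"]*8.7,s["wrist_force"].round(1))
```

```text
t 39.8 pos [ 0.5409 -0.1496 -0.0116] th -67.98 shift cm [0.01 0.03 0.14] turn 0.02
2.8477715548271854 [-0.1  0.2  0.5]
```

Call:
step_arm(targets="0 0 0.15 0;0 0 0 0;0 0 0 0;0 0 0 0", claw=3.8)

```text
time_s: 40.13
tcp_pos: [0.5406, -0.1499, -0.0133]
ee_rot: [[0.374, -0.927, 0.001], [-0.927, -0.374, 0.0], [0.0, -0.001, -1.0]]
wrist_force: [-0.4, 0.4, -0.1]
gripper_width: 0.427
gripper_force: 0.0
```

Call:
step_arm(targets="0 0 -1 0;0 0 -3 0;0 0 -3.5 0;0 0 -3.5 0;0 0 0 0;0 0 0 0")

```text
time_s: 40.63
tcp_pos: [0.5422, -0.1499, 0.0998]
ee_rot: [[0.375, -0.927, 0.007], [-0.927, -0.375, -0.0], [0.003, -0.006, -1.0]]
wrist_force: [0.3, 1.2, -0.0]
gripper_width: 0.439
gripper_force: 0.0
```

Run:
```python
from h import *
c=load("w12")[1]
for n,u,v in[("W1",218.2,196.4),("W2",282.7,196.4),("W3",336.4,225.5)]: print(n,p2w(c,u,v,.014).round(4))
side("s15");to(.636,.132,.09,-68)
```

```text
W1 [0.6333 0.1317 0.014 ]
W2 [0.5733 0.1076 0.014 ]
W3 [0.5108 0.1154 0.014 ]
[239, 225, 50, 17, 665] [ 0.533 -0.002  0.008] [-0.0862 -0.3074]
[196, 242, 11, 9, 76] [0.636 0.132 0.008] [ 0.0598 -0.2214]
[236, 258, 12, 11, 104] [0.511 0.116 0.008] [-0.062  -0.1902]
[186, 262, 14, 12, 123] [0.602 0.197 0.008] [ 0.0529 -0.1489]
[214, 267, 12, 12, 111] [0.535 0.171 0.008] [-0.0189 -0.148 ]
[191, 309, 12, 5, 38] [0.505 0.284 0.008] [-0.0047 -0.0318]
[157, 326, 11, 6, 45] [0.535 0.358 0.008] [0.0508 0.0261]
t 40.68 pos [ 0.5407 -0.1498  0.0978] th -68.02 shift cm [-22.56 -19.39   0.81] turn -0.02
```

Call:
step_arm(targets="-2.82 -2.41 0 0;-2.82 -2.41 0 0;-2.82 -2.41 0 0;-2.82 -2.41 0 0;-2.82 -2.41 0 0;-2.82 -2.41 0 0;-2.82 -2.41 0 0;-2.82 -2.41 0 0;0 0 0 0;0 0 0 0", claw=4.7)

```text
time_s: 41.52
tcp_pos: [0.6338, 0.1332, 0.0942]
ee_rot: [[0.377, -0.926, -0.003], [-0.926, -0.377, -0.001], [-0.0, 0.004, -1.0]]
wrist_force: [-0.7, 0.3, -0.9]
gripper_width: 0.54
gripper_force: 0.0
```

Call:
step_arm(targets="0 0 3.5 0;0 0 3.5 0;0 0 2.5 0;0 0 1.2 0;0 0 0.6 0;0 0 0.3 0;0 0 0 0;0 0 0 0")

```text
time_s: 42.18
tcp_pos: [0.6358, 0.1317, -0.0181]
ee_rot: [[0.375, -0.927, 0.003], [-0.927, -0.375, 0.001], [0.0, -0.003, -1.0]]
wrist_force: [0.1, -0.3, 0.3]
gripper_width: 0.541
gripper_force: 0.0
```

Call:
step_arm(targets="0 0 0 0;0 0 0 0;0 0 0 0;0 0 0 0;0 0 0 0", claw=0)

```text
time_s: 42.6
tcp_pos: [0.635, 0.1317, -0.0189]
ee_rot: [[0.375, -0.927, 0.001], [-0.927, -0.375, 0.0], [0.0, -0.001, -1.0]]
wrist_force: [0.2, 0.9, 1.9]
gripper_width: 0.322
gripper_force: 30.0
```

Run:
```python
from h import *
to(.555,-.185,.095,-68);s=sense();print(s["gripper_width"]*8.7,s["wrist_force"].round(1))
```

```text
t 42.6 pos [ 0.635   0.1317 -0.0189] th -67.98 shift cm [ 26.37  19.28 -11.41] turn 0.02
2.800381852561951 [0.2 0.9 1.9]
```

Call:
step_arm(targets="0 0 -0.6 0;0 0 -2.8 0;0 0 -4 0;0 0 -4 0;3.3 2.41 0 0;3.3 2.41 0 0;3.3 2.41 0 0;3.3 2.41 0 0;3.3 2.41 0 0;3.3 2.41 0 0;3.3 2.41 0 0;3.27 2.41 0 0")

```text
time_s: 43.6
tcp_pos: [0.5538, -0.1869, 0.0948]
ee_rot: [[0.375, -0.927, 0.0], [-0.927, -0.375, -0.0], [0.0, -0.0, -1.0]]
wrist_force: [1.2, 0.2, -0.6]
gripper_width: 0.324
gripper_force: 30.0
```

Call:
step_arm(targets="0 0 0 0;0 0 0 0;0 0 3 0;0 0 3 0;0 0 2.2 0;0 0 1.2 0;0 0 0.6 0;0 0 0.4 0;0 0 0.2 0;0 0 0 0;0 0 0 0")

```text
time_s: 44.52
tcp_pos: [0.5556, -0.185, -0.0107]
ee_rot: [[0.375, -0.927, 0.002], [-0.927, -0.375, -0.0], [0.001, -0.002, -1.0]]
wrist_force: [0.5, 0.9, 0.2]
gripper_width: 0.324
gripper_force: 30.0
```

Run:
```python
from h import *
to(.555,-.185,-.0125,-68);s=sense();print(s["gripper_width"]*8.7,s["wrist_force"].round(1))
```

```text
t 44.52 pos [ 0.5556 -0.185  -0.0107] th -67.97 shift cm [-0.02  0.05  0.18] turn 0.03
2.821979098122279 [0.5 0.9 0.2]
```

Call:
step_arm(targets="0 0 0.15 0;0 0 0 0;0 0 0 0;0 0 0 0;0 0 -1 0;0 0 -3 0;0 0 -3.5 0;0 0 -3.3 0", claw=3.8)

```text
time_s: 45.18
tcp_pos: [0.5544, -0.1853, 0.0968]
ee_rot: [[0.375, -0.927, -0.0], [-0.927, -0.375, -0.0], [0.0, 0.001, -1.0]]
wrist_force: [1.0, -0.1, 0.3]
gripper_width: 0.439
gripper_force: 0.0
```

Call:
step_arm(targets="-3.69 -0.9 0 0;-3.69 -0.9 0 0;-3.69 -0.9 0 0;-3.69 -0.9 0 0;-3.69 -0.9 0 0;-3.69 -0.9 0 0;-3.69 -0.9 0 0;-3.69 -0.9 0 0;0 0 0 0;0 0 0 0", claw=4.7)

```text
time_s: 46.02
tcp_pos: [0.5108, 0.1175, 0.0958]
ee_rot: [[0.378, -0.926, 0.001], [-0.926, -0.378, 0.001], [-0.0, -0.001, -1.0]]
wrist_force: [-0.5, 1.3, 0.1]
gripper_width: 0.534
gripper_force: 0.0
```

Run:
```python
from h import *
side("s16");to(.511,.1155,-.020,-68)
```

```text
[239, 225, 7, 12, 44] [0.583 0.024 0.008] [-0.0296 -0.3016]
[250, 225, 39, 17, 383] [ 0.524 -0.003  0.008] [-0.0946 -0.3046]
[236, 258, 12, 11, 106] [0.511 0.116 0.008] [-0.0621 -0.1899]
[186, 262, 14, 12, 123] [0.602 0.197 0.008] [ 0.0529 -0.1489]
[214, 267, 12, 12, 111] [0.535 0.171 0.008] [-0.0189 -0.148 ]
[191, 309, 15, 5, 37] [0.504 0.283 0.008] [-0.0063 -0.0326]
[157, 326, 11, 6, 43] [0.535 0.358 0.008] [0.0507 0.0261]
t 46.07 pos [0.5107 0.1162 0.0955] th -67.9 shift cm [ 0.07  0.   11.55] turn 0.1
```

Call:
step_arm(targets="0 0 3.5 0;0 0 3.5 0;0 0 2.5 0;0 0 1.2 0;0 0 0.5 0;0 0 0.3 0;0 0 0 0;0 0 0 0")

```text
time_s: 46.73
tcp_pos: [0.5118, 0.1154, -0.0191]
ee_rot: [[0.374, -0.927, 0.002], [-0.927, -0.374, 0.001], [-0.0, -0.002, -1.0]]
wrist_force: [0.4, -0.7, 0.1]
gripper_width: 0.54
gripper_force: 0.0
```

Call:
step_arm(targets="0 0 0 0;0 0 0 0;0 0 0 0;0 0 0 0;0 0 0 0", claw=0)

```text
time_s: 47.15
tcp_pos: [0.5111, 0.1157, -0.0196]
ee_rot: [[0.375, -0.927, 0.001], [-0.927, -0.375, 0.0], [-0.0, -0.001, -1.0]]
wrist_force: [-1.2, 0.3, 3.0]
gripper_width: 0.324
gripper_force: 30.0
```

Run:
```python
from h import *
p,R,t=pose();to(*(np.array([.555,-.185])+.038*R[:2,0]),.095,-68);s=sense();print(s["gripper_width"]*8.7,s["wrist_force"].round(1))
```

```text
t 47.15 pos [ 0.5111  0.1157 -0.0196] th -67.98 shift cm [ 33.32   7.2  -11.47] turn 0.02
2.8205603072293104 [-1.2  0.3  3. ]
```

Call:
step_arm(targets="0 0 -0.6 0;0 0 -2.8 0;0 0 -4 0;0 0 -4 0;3.7 0.8 0 0;3.7 0.8 0 0;3.7 0.8 0 0;3.7 0.8 0 0;3.7 0.8 0 0;3.7 0.8 0 0;3.7 0.8 0 0;3.7 0.8 0 0")

```text
time_s: 48.15
tcp_pos: [0.5622, -0.1847, 0.0942]
ee_rot: [[0.375, -0.927, 0.0], [-0.927, -0.375, 0.0], [-0.0, -0.0, -1.0]]
wrist_force: [0.6, 0.7, -0.6]
gripper_width: 0.329
gripper_force: 30.0
```

Call:
step_arm(targets="3.7 0.8 0 0;0 0 0 0;0 0 0 0;0 0 3 0;0 0 3 0;0 0 2.2 0;0 0 1.2 0;0 0 0.6 0;0 0 0.4 0;0 0 0.2 0;0 0 0 0;0 0 0 0")

```text
time_s: 49.15
tcp_pos: [0.5697, -0.2202, -0.0109]
ee_rot: [[0.375, -0.927, 0.002], [-0.927, -0.375, -0.0], [0.001, -0.002, -1.0]]
wrist_force: [-0.9, 0.5, -0.0]
gripper_width: 0.323
gripper_force: 30.0
```

Run:
```python
from h import *
p,R,t=pose();to(*(np.array([.555,-.185])+.038*R[:2,0]),-.013,-68);s=sense();print(s["gripper_width"]*8.7,s["wrist_force"].round(1))
```

```text
t 49.15 pos [ 0.5697 -0.2202 -0.0109] th -67.98 shift cm [-0.02  0.05  0.21] turn 0.02
2.8096097468832886 [-0.9  0.5 -0. ]
```

Call:
step_arm(targets="0 0 0.2 0;0 0 0 0;0 0 0 0;0 0 0 0;0 0 -1 0;0 0 -3 0;0 0 -3.5 0;0 0 -3.3 0", claw=3.8)

```text
time_s: 49.82
tcp_pos: [0.5686, -0.2204, 0.0957]
ee_rot: [[0.375, -0.927, -0.001], [-0.927, -0.375, -0.0], [0.0, 0.001, -1.0]]
wrist_force: [-0.3, -0.0, -1.0]
gripper_width: 0.437
gripper_force: 0.0
```

Call:
step_arm(targets="-3.4 -1.7 0 0;-3.4 -1.7 0 0;-3.4 -1.7 0 0;-3.4 -1.7 0 0;-3.4 -1.7 0 0;-3.4 -1.7 0 0;-3.4 -1.7 0 0;-3.4 -1.7 0 0;-3.4 -1.7 0 0;-3.4 -1.7 0 0;-3.4 -1.7 0 0;0 0 0 0", claw=4.7)

```text
time_s: 50.82
tcp_pos: [0.6033, 0.2028, 0.0948]
ee_rot: [[0.381, -0.925, 0.004], [-0.925, -0.381, 0.002], [-0.0, -0.004, -1.0]]
wrist_force: [0.6, -0.9, -0.3]
gripper_width: 0.542
gripper_force: 0.0
```

Run:
```python
from h import *
side("s17");to(.602,.197,-.0195,-68)
```

```text
[239, 225, 13, 8, 42] [0.581 0.016 0.008] [-0.0342 -0.3088]
[250, 225, 9, 9, 24] [0.557 0.005 0.008] [-0.0611 -0.3097]
[253, 225, 21, 17, 112] [0.526 0.004 0.008] [-0.0901 -0.299 ]
[277, 229, 7, 9, 19] [ 0.492 -0.025  0.008] [-0.1319 -0.3131]
[186, 262, 14, 12, 122] [0.602 0.197 0.008] [ 0.0527 -0.1485]
[214, 267, 12, 12, 114] [0.535 0.171 0.008] [-0.0188 -0.148 ]
[191, 308, 12, 7, 43] [0.505 0.284 0.008] [-0.0045 -0.0319]
[157, 326, 12, 6, 46] [0.535 0.358 0.008] [0.0505 0.026 ]
t 50.87 pos [0.6024 0.2001 0.0945] th -67.73 shift cm [ 0.28  0.18 11.4 ] turn 0.27
```

Call:
step_arm(targets="0 0 3.5 0;0 0 3.5 0;0 0 2.5 0;0 0 1.2 0;0 0 0.5 0;0 0 0.25 0;0 0 0 0;0 0 0 0")

```text
time_s: 51.53
tcp_pos: [0.6034, 0.197, -0.0188]
ee_rot: [[0.375, -0.927, 0.003], [-0.927, -0.375, 0.001], [-0.0, -0.003, -1.0]]
wrist_force: [0.5, 1.1, 0.0]
gripper_width: 0.541
gripper_force: 0.0
```

Call:
step_arm(targets="0 0 0 0;0 0 0 0;0 0 0 0;0 0 0 0;0 0 0 0", claw=0)

```text
time_s: 51.95
tcp_pos: [0.6024, 0.1968, -0.02]
ee_rot: [[0.375, -0.927, 0.001], [-0.927, -0.375, 0.0], [-0.0, -0.001, -1.0]]
wrist_force: [-1.1, -1.0, 2.7]
gripper_width: 0.323
gripper_force: 30.0
```

Run:
```python
from h import *
p,R,t=pose();to(*(np.array([.555,-.185])+.037*R[:2,1]),.095,-68);s=sense();print(s["gripper_width"]*8.7,s["wrist_force"].round(1),s["joints"].round(1))
print(.037*R[:2,1])
```

```text
t 51.95 pos [ 0.6024  0.1968 -0.02  ] th -67.99 shift cm [ 33.62  22.39 -11.52] turn 0.01
2.811563313777402 [-1.1 -1.   2.7] [ 32.7  35.6 -12.1   0.  -42.2 -10.7]
[-0.03430254 -0.01386848]
```

Call:
step_arm(targets="0 0 -0.6 0;0 0 -2.8 0;0 0 -4 0;0 0 -4.1 0;3.06 2.04 0 0;3.06 2.04 0 0;3.06 2.04 0 0;3.06 2.04 0 0;3.06 2.04 0 0;3.06 2.04 0 0;3.06 2.04 0 0;3.06 2.04 0 0")

```text
time_s: 52.95
tcp_pos: [0.5418, -0.0931, 0.0948]
ee_rot: [[0.375, -0.927, 0.0], [-0.927, -0.375, 0.0], [0.0, -0.0, -1.0]]
wrist_force: [0.8, -0.4, -0.7]
gripper_width: 0.32
gripper_force: 30.0
```

Call:
step_arm(targets="3.06 2.04 0 0;3.06 2.04 0 0;3.02 1.99 0 0;0 0 0 7;0 0 0 7;0 0 0 7;0 0 0 7;0 0 0 7;0 0 0 7;0 0 0 7;0 0 0 7;0 0 0 7")

```text
time_s: 53.95
tcp_pos: [0.5203, -0.199, 0.0946]
ee_rot: [[-0.661, -0.751, 0.0], [-0.751, 0.661, 0.0], [-0.0, -0.0, -1.0]]
wrist_force: [0.3, -0.4, 0.4]
gripper_width: 0.323
gripper_force: 30.0
```

Call:
step_arm(targets="0 0 0 7;0 0 0 7;0 0 0 7;0 0 0 6;0 0 0 0;0 0 0 0")

```text
time_s: 54.45
tcp_pos: [0.5204, -0.199, 0.0945]
ee_rot: [[-0.926, -0.377, 0.0], [-0.377, 0.926, 0.0], [-0.0, -0.0, -1.0]]
wrist_force: [0.1, -0.2, -0.4]
gripper_width: 0.324
gripper_force: 30.0
```

Run:
```python
from h import *
to(.5207,-.1989,-.0135,-158);s=sense();print(s["gripper_width"]*8.7,s["wrist_force"].round(1),s["joints"].round(1))
```

```text
t 54.45 pos [ 0.5204 -0.199   0.0945] th -157.84 shift cm [-0.03 -0.   10.8 ] turn 0.16
2.8160259898946807 [ 0.1 -0.2 -0.4] [ -4.3  21.3 -17.6  -0.  -51.1 -63.6]
```

Call:
step_arm(targets="0 0 3 0;0 0 3 0;0 0 2.2 0;0 0 1.2 0;0 0 0.6 0;0 0 0.4 0;0 0 0.2 0;0 0 0 0;0 0 0 0")

```text
time_s: 55.2
tcp_pos: [0.5212, -0.1991, -0.0107]
ee_rot: [[-0.927, -0.375, 0.002], [-0.375, 0.927, -0.0], [-0.002, -0.001, -1.0]]
wrist_force: [0.3, -0.1, -0.4]
gripper_width: 0.327
gripper_force: 30.0
```

Call:
step_arm(targets="0 0 0.15 0;0 0 0 0;0 0 0 0;0 0 0 0;0 0 -1 0;0 0 -3 0;0 0 -3.5 0;0 0 -3.3 0", claw=3.8)

```text
time_s: 55.87
tcp_pos: [0.5201, -0.1991, 0.0968]
ee_rot: [[-0.927, -0.375, -0.001], [-0.375, 0.927, -0.0], [0.001, -0.0, -1.0]]
wrist_force: [0.6, -0.0, 0.3]
gripper_width: 0.439
gripper_force: 0.0
```

Call:
step_arm(targets="0 0 0 -7;0 0 0 -7;0 0 0 -7;0 0 0 -7;0 0 0 -7;0 0 0 -7;0 0 0 -7;0 0 0 -7;0 0 0 -7;0 0 0 -7;0 0 0 -7;0 0 0 -7", claw=4.7)

```text
time_s: 56.87
tcp_pos: [0.5205, -0.199, 0.0957]
ee_rot: [[0.282, -0.96, 0.001], [-0.96, -0.282, -0.0], [0.0, -0.001, -1.0]]
wrist_force: [-0.4, 0.3, 0.3]
gripper_width: 0.542
gripper_force: 0.0
```

Run:
```python
from h import *
side("s18");to(.535,.171,.095,-68)
```

```text
[239, 225, 51, 17, 665] [ 0.533 -0.002  0.008] [-0.0863 -0.3075]
[214, 267, 12, 12, 112] [0.535 0.171 0.008] [-0.019  -0.1481]
[191, 308, 12, 6, 39] [0.505 0.284 0.008] [-0.0043 -0.0319]
[157, 326, 12, 6, 46] [0.534 0.358 0.008] [0.0505 0.0261]
t 56.92 pos [ 0.5206 -0.199   0.0958] th -73.42 shift cm [-35.05 -11.94   0.07] turn -5.42
```

Call:
step_arm(targets="-3.5 -1.19 0 0;-3.5 -1.19 0 0;-3.5 -1.19 0 0;-3.5 -1.19 0 0;-3.5 -1.19 0 0;-3.5 -1.19 0 0;-3.5 -1.19 0 0;-3.5 -1.19 0 0;-3.5 -1.19 0 0;-3.5 -1.19 0 0;0 0 0 -5.6;0 0 0 0")

```text
time_s: 57.92
tcp_pos: [0.5384, 0.1724, 0.0954]
ee_rot: [[0.371, -0.929, 0.001], [-0.929, -0.371, 0.0], [-0.0, -0.001, -1.0]]
wrist_force: [-0.1, -0.7, -0.3]
gripper_width: 0.541
gripper_force: 0.0
```

Run:
```python
from h import *
side("s19");to(.5355,.171,-.0195,-68)
```

```text
[157, 225, 22, 2, 33] [0.766 0.129 0.008] [ 0.1791 -0.2735]
[226, 225, 4, 8, 20] [0.62  0.043 0.008] [ 0.012  -0.2984]
[244, 225, 44, 17, 276] [0.528 0.001 0.008] [-0.0896 -0.3031]
[214, 267, 12, 12, 113] [0.535 0.171 0.008] [-0.0188 -0.1479]
[191, 308, 12, 7, 40] [0.505 0.284 0.008] [-0.0046 -0.0318]
[157, 326, 12, 6, 46] [0.535 0.358 0.008] [0.0505 0.026 ]
t 57.97 pos [0.5381 0.171  0.0952] th -68.51 shift cm [-0.09  0.24 11.47] turn -0.51
```

Call:
step_arm(targets="0 0.2 3.5 -0.4;0 0 3.5 0;0 0 2.5 0;0 0 1.2 0;0 0 0.5 0;0 0 0.25 0;0 0 0 0;0 0 0 0")

```text
time_s: 58.63
tcp_pos: [0.5374, 0.1695, -0.0184]
ee_rot: [[0.373, -0.928, 0.002], [-0.928, -0.373, 0.001], [-0.0, -0.002, -1.0]]
wrist_force: [0.1, -0.4, 0.7]
gripper_width: 0.542
gripper_force: 0.0
```

Call:
step_arm(targets="0 0 0 0;0 0 0 0;0 0 0 0;0 0 0 0;0 0 0 0", claw=0)

```text
time_s: 59.05
tcp_pos: [0.5367, 0.1697, -0.0191]
ee_rot: [[0.375, -0.927, 0.001], [-0.927, -0.375, 0.0], [-0.0, -0.001, -1.0]]
wrist_force: [-0.2, 0.9, 2.6]
gripper_width: 0.321
gripper_force: 30.0
```

Run:
```python
from h import *
p,R,t=pose();to(.5893,-.1711,.095,-68);s=sense();print(s["gripper_width"]*8.7,s["wrist_force"].round(1),s["joints"].round(1))
```

```text
t 59.05 pos [ 0.5367  0.1697 -0.0191] th -67.99 shift cm [ 33.57   7.89 -11.41] turn 0.01
2.7888928360568004 [-0.2  0.9  2.6] [ 34.   30.6 -22.7   0.  -36.6 -12. ]
```

Call:
step_arm(targets="0 0 -0.6 0;0 0 -2.8 0;0 0 -4 0;0 0 -4 0;3.73 0.88 0 0;3.73 0.88 0 0;3.73 0.88 0 0;3.73 0.88 0 0;3.73 0.88 0 0;3.73 0.88 0 0;3.73 0.88 0 0;3.73 0.88 0 0")

```text
time_s: 60.05
tcp_pos: [0.5829, -0.1354, 0.0947]
ee_rot: [[0.375, -0.927, 0.0], [-0.927, -0.375, 0.0], [-0.0, -0.0, -1.0]]
wrist_force: [0.1, 0.7, 0.9]
gripper_width: 0.321
gripper_force: 30.0
```

Call:
step_arm(targets="3.73 0.85 0 0;0 0 0 0;0 0 0 7;0 0 0 7;0 0 0 7;0 0 0 7;0 0 0 7;0 0 0 7;0 0 0 7;0 0 0 7;0 0 0 7;0 0 0 7")

```text
time_s: 61.05
tcp_pos: [0.5889, -0.1708, 0.0945]
ee_rot: [[-0.747, -0.665, -0.0], [-0.665, 0.747, 0.0], [0.0, 0.0, -1.0]]
wrist_force: [-0.6, 0.8, -1.0]
gripper_width: 0.323
gripper_force: 30.0
```

Call:
step_arm(targets="0 0 0 7;0 0 0 7;0 0 0 6;0 0 0 0;0 0 0 0")

```text
time_s: 61.47
tcp_pos: [0.589, -0.171, 0.0945]
ee_rot: [[-0.926, -0.377, -0.0], [-0.377, 0.926, 0.0], [0.0, 0.0, -1.0]]
wrist_force: [-0.0, 0.3, 0.0]
gripper_width: 0.324
gripper_force: 30.0
```

Run:
```python
from h import *
to(.5893,-.1711,-.0130,-158);s=sense();print(s["gripper_width"]*8.7,s["wrist_force"].round(1),s["joints"].round(1))
```

```text
t 61.47 pos [ 0.589  -0.171   0.0945] th -157.83 shift cm [-0.02 -0.03 10.75] turn 0.17
2.821468478514709 [-0.   0.3  0. ] [ -1.1  26.2  -9.4  -0.  -54.4 -66.7]
```

Call:
step_arm(targets="0 0 3 0;0 0 3 0;0 0 2.2 0;0 0 1.2 0;0 0 0.6 0;0 0 0.4 0;0 0 0.2 0;0 0 0 0;0 0 0 0")

```text
time_s: 62.22
tcp_pos: [0.59, -0.1714, -0.0104]
ee_rot: [[-0.927, -0.375, 0.002], [-0.375, 0.927, -0.0], [-0.002, -0.001, -1.0]]
wrist_force: [0.3, 0.4, -0.2]
gripper_width: 0.322
gripper_force: 30.0
```

Call:
step_arm(targets="0 0 0.15 0;0 0 0 0;0 0 0 0;0 0 0 0;0 0 -1 0;0 0 -3 0;0 0 -3.5 0;0 0 -3.5 0", claw=3.8)

```text
time_s: 62.88
tcp_pos: [0.5886, -0.1714, 0.0984]
ee_rot: [[-0.927, -0.375, -0.001], [-0.375, 0.927, -0.0], [0.001, 0.0, -1.0]]
wrist_force: [1.1, -0.8, 1.0]
gripper_width: 0.435
gripper_force: 0.0
```

Call:
step_arm(targets="0 0 -2 7;0 0 -2 7;0 0 -2 7;0 0 0 7;0 0 0 7;0 0 0 7;0 0 0 7;0 0 0 7;0 0 0 2;0 0 0 0", claw=5)

```text
time_s: 63.72
tcp_pos: [0.5891, -0.1713, 0.1577]
ee_rot: [[-0.809, 0.588, 0.001], [0.588, 0.809, -0.0], [-0.001, 0.0, -1.0]]
wrist_force: [-0.5, -0.9, -0.3]
gripper_width: 0.573
gripper_force: 0.0
```

Run:
```python
from h import *
to(.5501,-.0299,.0043,144)
p,R,t=pose();f,c=shot("wrist","w20")
for q in[(.555,-.185,.055),(.55,-.03,.037)]:print(w2p(c,q))
a,ct=shot("top","t20");b,cs=shot("side","s20")
u,v=w2p(cs,[.555,-.185,.03]).astype(int);print(u,v)
cv2.imwrite("pics/c12.png",np.hstack([cv2.resize(a[160:250,280:390],(480,400),interpolation=2),cv2.resize(b[v-40:v+40,u-32:u+32],(320,400),interpolation=2)]))
```

```text
t 63.72 pos [ 0.5891 -0.1713  0.1577] th 143.97 shift cm [11.48  9.14 15.34] turn -0.03
[246.77006308 183.69883093]
[388.53287971  70.4300894 ]
294 186
```

Run:
```python
from h import *
w=load("w20")[0];a=load("t20")[0];b=load("s20")[0]
cv2.imwrite("pics/c12.png",np.hstack([cv2.resize(w[20:320,110:460],(420,400)),cv2.resize(b[110:290,180:350],(378,400))]))
```

```text
(no output)
```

View pics/c12.png

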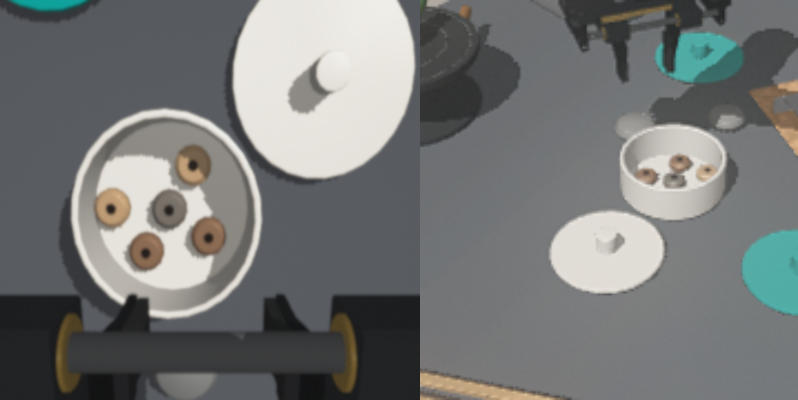

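All five whorls lie flat and apart in the dish. The rim's centre is at wrist pixel (249,180) and the lid's knob at (387,73).

Run:
```python
from h import *
c=load("w20")[1];print("dish",p2w(c,249.2,179.75,.055),"knob",p2w(c,387.5,73.3,.037))
to(.5501,-.0299,.0048,144)
```

```text
dish [ 0.55347645 -0.18114209  0.055     ] knob [ 0.55144444 -0.0319148   0.037     ]
t 63.87 pos [ 0.5891 -0.1713  0.1574] th 144.06 shift cm [11.47  9.16 15.25] turn 0.06
```

Call:
step_arm(targets="2.88 2.28 0 0;2.88 2.28 0 0;2.88 2.28 0 0;2.84 2.3 0 0;0 0 0 0;0 0 4 0;0 0 4 0;0 0 4 0;0 0 2 0;0 0 1 0;0 0 0.2 0;0 0 0 0")

```text
time_s: 64.87
tcp_pos: [0.5507, -0.03, 0.0052]
ee_rot: [[-0.809, 0.587, 0.001], [0.587, 0.809, -0.0], [-0.001, 0.0, -1.0]]
wrist_force: [0.5, -0.4, 0.2]
gripper_width: 0.574
gripper_force: 0.0
```

Call:
step_arm(targets="0 0 0 0;0 0 0 0;0 0 0 0;0 0 0 0;0 0 0 0;0 0 0 0;0 0 0 0", claw=0)

```text
time_s: 65.45
tcp_pos: [0.5504, -0.0299, 0.0057]
ee_rot: [[-0.809, 0.587, 0.001], [0.587, 0.809, -0.0], [-0.001, 0.001, -1.0]]
wrist_force: [-1.2, 0.8, 4.6]
gripper_width: 0.279
gripper_force: 30.0
```

Run:
```python
from h import *
to(.5565,-.1833,.13,144);s=sense();print(s["gripper_width"]*8.7,s["gripper_force"],s["wrist_force"].round(1))
```

```text
t 65.45 pos [ 0.5504 -0.0299  0.0057] th 144.02 shift cm [ -9.52 -12.05 -12.43] turn 0.02
2.42438599896205 30.001340210437775 [-1.2  0.8  4.6]
```

Call:
step_arm(targets="0 0 -0.6 0;0 0 -2 0;0 0 -3.5 0;0 0 -3.5 0;0 0 -2.8 0;0 0 0 0;-1.89 -2.4 0 0;-1.89 -2.4 0 0;-1.89 -2.4 0 0;-1.89 -2.4 0 0;-1.89 -2.4 0 0;0 0 0 0")

```text
time_s: 66.45
tcp_pos: [0.5548, -0.1865, 0.1272]
ee_rot: [[-0.806, 0.592, -0.003], [0.592, 0.806, -0.0], [0.002, -0.002, -1.0]]
wrist_force: [0.6, 1.6, -2.7]
gripper_width: 0.286
gripper_force: 30.0
```

Call:
step_arm(targets="0 0 0 0;0 0 0 0;0 0 3 0;0 0 2 0;0 0 1 0;0 0 0 0;0 0 0 0")

```text
time_s: 67.03
tcp_pos: [0.5561, -0.1819, 0.0688]
ee_rot: [[-0.81, 0.586, -0.001], [0.586, 0.81, -0.0], [0.0, -0.001, -1.0]]
wrist_force: [1.0, 0.0, -1.9]
gripper_width: 0.284
gripper_force: 30.0
```

Run:
```python
from h import *
to(.5557,-.183,.0558,144);s=sense();print(s["gripper_width"]*8.7,s["gripper_force"],s["wrist_force"].round(1),s["moment"].round(2))
```

```text
t 67.03 pos [ 0.5561 -0.1819  0.0688] th 144.09 shift cm [-0.03 -0.11  1.3 ] turn 0.09
2.469223121232755 29.99959945678711 [ 1.   0.  -1.9] [-0.1  -0.05 -0.01]
```

Call:
step_arm(targets="0 0 0.4 0;0 0 0.3 0;0 0 0.2 0;0 0 0.15 0;0 0 0 0;0 0 0 0")

```text
time_s: 67.53
tcp_pos: [0.5559, -0.1826, 0.0585]
ee_rot: [[-0.809, 0.588, 0.0], [0.588, 0.809, -0.0], [-0.0, 0.0, -1.0]]
wrist_force: [-0.2, 0.5, -1.7]
gripper_width: 0.284
gripper_force: 30.0
```

Call:
step_arm(targets="0 0 0.1 0;0 0 0.1 0;0 0 0.05 0;0 0 0 0;0 0 0 0")

```text
time_s: 67.95
tcp_pos: [0.5559, -0.1825, 0.0558]
ee_rot: [[-0.809, 0.588, 0.0], [0.588, 0.809, 0.0], [-0.0, 0.0, -1.0]]
wrist_force: [-0.1, -0.9, -2.0]
gripper_width: 0.283
gripper_force: 30.0
```

Call:
step_arm(targets="0 0 0.1 0;0 0 0.05 0;0 0 0 0;0 0 0 0")

```text
time_s: 68.28
tcp_pos: [0.5559, -0.1826, 0.0557]
ee_rot: [[-0.809, 0.587, 0.0], [0.587, 0.809, -0.0], [-0.001, -0.0, -1.0]]
wrist_force: [-3.1, 1.0, 5.3]
gripper_width: 0.283
gripper_force: 30.0
```

The lid seated at the expected height. Releasing and backing off.

Call:
step_arm(targets="0 0 0 0;0 0 0 0;0 0 0 0;0 0 0 0;0 0 0 0;0 0 -1 0;0 0 -3 0;0 0 -4 0;0 0 -4 0;0 0 -4 0;0 0 -2 0;0 0 0 0", claw=5)

```text
time_s: 69.28
tcp_pos: [0.5589, -0.1834, 0.242]
ee_rot: [[-0.809, 0.587, 0.013], [0.587, 0.809, -0.003], [-0.012, 0.005, -1.0]]
wrist_force: [1.3, 0.2, 0.1]
gripper_width: 0.575
gripper_force: 0.0
```

Run:
```python
from h import *
f,c=shot("side","s21");g=load("side0")[0];w,cw=shot("wrist","w21")
to(.55,-.18,.2)
# lid outline in the wrist picture
for z,im,cal in(("now",w,cw),("before",*load("w10"))):
    m=(im.min(2)>150).astype(np.uint8);m[262:]=0
    n,l,st,ce=cv2.connectedComponentsWithStats(m);i=1+st[1:,4].argmax()
    x,y,W,H=st[i,:4];print(z,st[i].tolist(),p2w(cal,x+W/2,y+H/2,.065).round(4), W*(cal["e"][2]-.065)/cal["f"])
# vertical profile of lid/dish in side view, before vs now
for im in(g,f): print(im[160:214:2,280].max(1).tolist(), im[160:214:2,308].max(1).tolist())
# mat region and rack sherds: changes
d=np.abs(f.astype(int)-load("s10")[0]).max(2)>30
for n,(a,b,q,e) in dict(mat=(328,410,145,212),rack=(110,255,270,360)).items():print(n,d[q:e,a:b].sum())
d=np.abs(f.astype(int)-g).max(2)>30;print("mat vs start",d[145:212,328:410].sum(),"rack",d[270:360,110:255].sum())
```

```text
t 69.38 pos [ 0.556  -0.1824  0.2357] th 143.99 shift cm [ 0.64 -0.17  3.57] turn None
now [217, 123, 128, 126, 12378] [ 0.5542 -0.1811  0.065 ] 0.13852830011315173
before [215, 125, 141, 137, 15027] [ 0.5531 -0.1811  0.065 ] 0.13655865962496563
[125, 130, 140, 183, 219, 218, 218, 218, 218, 218, 218, 218, 219, 218, 218, 219, 206, 202, 202, 203, 202, 202, 205, 119, 120, 121, 119] [118, 119, 118, 134, 223, 218, 218, 218, 218, 219, 218, 219, 218, 218, 218, 216, 158, 171, 171, 169, 168, 166, 162, 115, 121, 120, 120]
[132, 139, 150, 172, 229, 228, 228, 228, 228, 228, 229, 229, 229, 229, 229, 229, 227, 213, 213, 213, 212, 212, 215, 128, 129, 131, 129] [129, 127, 128, 128, 235, 229, 228, 228, 229, 229, 229, 229, 228, 229, 229, 230, 175, 183, 181, 180, 178, 176, 172, 123, 130, 130, 129]
mat 383
rack 115
mat vs start 1382 rack 18
```

Run:
```python
from station import r
print(r.finish_job())
```

```text
the job is handed in; nothing more can be done
None
```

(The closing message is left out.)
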